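Fetch the doming block from behind the bottles

TASK

The brass doming block stands at the back of the plywood caddy, hemmed in by the amber bottle, the green wax tube and the red-capped tin. First clear those three to the cork mat, standing upright on it, and only then take the block out and set it flat, the same way up, in the middle of the black rubber pad; then put the bottle, the tube and the tin back upright in the caddy, each where it stood at the start. Knock nothing over and leave the candle jar, the wooden ring clamp and the saw frame alone.

Things in the scene. Friction and masses are not known exactly. Their poses are not given: they have to be found in the camera images.
- block: brass doming block, a 40 x 40 x 40 mm cube with dark round hollows on its faces; origin at the centre of its underside, z up, x and y square to its sides. 0.3 to 0.6 kg. At the start it stands at the back of the caddy, roughly square to it, about 60 mm (centre to centre) from each tall thing at its left and right and 54 mm from the one in front; the tall things leave no room for fingers or a gripper's body
- bottle: amber glass bottle with black cap, upright: body 40 mm diameter and straight-sided to 92 mm height, cap 34 mm diameter, 112 mm high in all; origin at the centre of its underside, z up along its axis. 0.13 to 0.24 kg. Starts in one of the three places round the block
- wax: green carving-wax tube, upright, a plain 38 mm diameter cylinder 110 mm high with a dark bore on top (not open); origin at the centre of its underside, z up along its axis. 0.09 to 0.16 kg. Starts in one of the three places round the block
- tin: brushed aluminium tin with red cap, upright: 40 mm diameter (cap 41 mm, from 94 mm up), 110 mm high; origin at the centre of its underside, z up along its axis. 0.12 to 0.21 kg. Starts in one of the three places round the block
- caddy: fixed plywood bench caddy, 190 (x) x 208 (y) mm, floor top 8 mm above the bench, walls 8 mm thick and 36 mm high; origin on the bench, y along its width. Its open-fronted bay runs from x = -60 to +66 mm and y = -96 to +96 mm in its frame, open to -x; behind the wall at x = 66 to 74 mm is a trough of pliers, no higher than 36 mm. The block stands near x = 30, y = 0; the three tall places are near (30, 60), (30, -60) and (-24, 0) mm, each up to 10 mm off
- mat: fixed cork mat, 220 (x) x 110 (y) x 4 mm thick, the side area; origin at the centre of its underside on the bench, x along its long side. It is left or right of the caddy and holds the three tall things in a row along x
- pad: fixed square black rubber pad, 100 x 100 x 8 mm thick, the block's target; origin at the centre of its underside on the bench. On the other side of the caddy from the mat
- candle: bystander: glass candle jar, 68 mm diameter, 50 mm high, beyond the caddy to the left; origin at the centre of its underside
- clamp: bystander: wooden ring clamp lying down, 125 x 33 mm, 22 mm high, beyond the caddy to the right; origin at the centre of its underside
- saw: bystander: jeweller's saw frame lying flat between robot and caddy, about 250 x 95 mm, 24 mm high, black handle; origin on the bench under the butt of the handle, its x runs from there along the handle and the blade, the frame lies to its +y
There are look-alikes about, which are no part of the job. What is meant by the tin is not pink, and is the smaller of those in its own colour. What is shaped like the wax but pink is not meant.

How it is judged:
On the way, in this order (a step that is already met when the one before it is completed fails the run):
1. the bottle, the tube and the tin all stand released on the cork mat, the block still in its place in the caddy (x of bottle in the frame of mat between -0.1 and 0.1 m and y of bottle in the frame of mat between -0.045 and 0.045 m and z of bottle in the frame of mat between 0 and 0.01 m and angle between each of bottle, wax, tin's own z axis and vertical below 0.1 rad and contact force between the fingers and bottle below 0.2 N and linear speed of each of bottle, wax, tin below 0.02 m/s and x of wax in the frame of mat between -0.1 and 0.1 m and y of wax in the frame of mat between -0.045 and 0.045 m and z of wax in the frame of mat between 0 and 0.01 m and contact force between the fingers and wax below 0.2 N and x of tin in the frame of mat between -0.1 and 0.1 m and y of tin in the frame of mat between -0.045 and 0.045 m and z of tin in the frame of mat between 0 and 0.01 m and contact force between the fingers and tin below 0.2 N and distance of block from where it was at the start of the episode below 0.03 m), for 0.2 s.
2. the block rests released in the middle of the rubber pad, the three others still on the mat (horizontal distance between block and pad below 0.015 m and z of block in the frame of pad between 0.005 and 0.013 m and angle between each of block, bottle, wax, tin's own z axis and vertical below 0.1 rad and contact force between the fingers and block below 0.2 N and linear speed of each of block, bottle, wax, tin below 0.02 m/s and x of bottle in the frame of mat between -0.1 and 0.1 m and y of bottle in the frame of mat between -0.045 and 0.045 m and z of bottle in the frame of mat between 0 and 0.01 m and contact force between the fingers and bottle below 0.2 N and x of wax in the frame of mat between -0.1 and 0.1 m and y of wax in the frame of mat between -0.045 and 0.045 m and z of wax in the frame of mat between 0 and 0.01 m and contact force between the fingers and wax below 0.2 N and x of tin in the frame of mat between -0.1 and 0.1 m and y of tin in the frame of mat between -0.045 and 0.045 m and z of tin in the frame of mat between 0 and 0.01 m and contact force between the fingers and tin below 0.2 N), for 0.2 s.
At the end, for the whole second after the job is handed in: bottle, tube and tin each stand upright (within 0.1 rad) within 15 mm of where they stood at the start; the block lies flat and the same way up on the rubber pad, its centre within 15 mm of the pad's; all four are released and at rest (horizontal distance between block and pad below 0.015 m and z of block in the frame of pad between 0.005 and 0.013 m and angle between each of block, bottle, wax, tin's own z axis and vertical below 0.1 rad and contact force between the fingers and block below 0.2 N and linear speed of each of block, bottle, wax, tin below 0.02 m/s and distance of each of bottle, wax, tin from where it was at the start of the episode below 0.015 m and contact force between the fingers and bottle below 0.2 N and contact force between the fingers and wax below 0.2 N and contact force between the fingers and tin below 0.2 N); the robot touches nothing.
It fails at once if the candle jar is moved more than 20 mm (distance of candle from where it was at the start of the episode above 0.02 m).
It fails at once if the ring clamp is moved more than 20 mm (distance of clamp from where it was at the start of the episode above 0.02 m).
It fails at once if the saw frame is moved more than 20 mm (distance of saw from where it was at the start of the episode above 0.02 m).
It fails at once if the bottle, the tube or the tin is knocked over (angle between any of bottle, wax, tin's own z axis and vertical above 0.6 rad).
It also fails if it takes over 136 s, if anything falls off the work surface, if the arm or the gripper's body presses on something with over 40 N, if the wrist force passes 120 N, or if a joint passes its speed limit or range.

ROBOT

A 6-joint arm with a two-finger parallel gripper is mounted at the origin on the work surface. World frame = base frame: x ahead of the robot, y to its left, z up, the work surface at z = 0. Lengths are in m, angles in rad, forces in N, time in s.
With the tool pointing down it reaches from about 0.35 to 0.975 m from the base axis. Payload 7.1 kg.
Tool frame: the origin (TCP) lies midway between the tips of the shut fingers; the grasp point (between the pads) lies 19 mm behind it; z points along the fingers, y is the direction in which the jaws open and shut (so a half turn about z gives the same grasp; the last joint's range is limited). The gripper opens to 88 mm and grips with 3 to 60 N. Pads are 20 mm wide; open, the fingers measure 115 mm over their backs; the gripper's body (75 mm by 178 mm) begins 61 mm behind the grasp point.
Start: joints at [1.128, 0.423, 1.63, -0, 1.089, -0.019], TCP at [0.257, 0.57, 0.223] pointing down, gripper open.
Joint ranges: [-3, 3], [-0.9, 2.11], [0.09, 2.58], [-1.31, 4.45], [0.11, 2.69], [-2.54, 2.54]. Speed limits (rad/s): [2.39, 2.39, 3.01, 3.14, 3.14, 3.14].

INTERFACE

Orientations are given as a unit quaternion [w, x, y, z].
In Python, from station import r gives the robot as it stands.
- The arm moves only by the shell command python3 -m jog 'ROWS' [FORCE]. ROWS is JSON, a list of rows, each an object with "linear": the shift along the tool's x, y, z in cm, a list of three; "angular": the turn, a rotation vector about the tool's x, y, z in degrees, a list of three; "fingers": the finger opening in cm, from 0 to 8.78. A call has 1 to 12 rows; each row is the pose to reach, as a shift and turn from the pose measured when the call began, along the tool's axes at that moment; what a row does not reach only later rows make up. A row lasts 1/10 s, in which the tool goes at most 50 mm and 8.59 degrees, less where a joint would pass 70% of its speed; a pose out of reach is approached as far as the arm can. A call with a gripper value outside its range is refused whole. The fingers move at their own pace and stop on an object; FORCE is the grip in N (left out, the last holds). Time passes only in rows, so rows that repeat a pose let the fingers close. It gives the time, the measured TCP pose, the force and the opening at its end, in the units of the state.
- r.observe(): the state, without advancing time (a new reading comes with each control period).
- r.camera(name): name is "side" or "top"; returns the picture (480x640x3 uint8, blue, green, red); there is no depth.
- r.camera_model(name): a dict with "mtx" (3x3 intrinsics, pixels), "world_to_cam" (4x4, takes a point from world to camera coordinates). Camera axes: x right, y down, z forward; pixel columns grow to the right and rows downward; lengths in m; the calibration is good to about 2 mm. A picture is of the moment at which its call begins. camera_model takes no time and is no camera call.
- r.finish_job(): hands the job in, once; it reports no verdict.
The state is a dict: "t": time; "q": joint angles; "dq": joint speeds; "joint_torque": joint torques, N m; "ee_pos": TCP position; "tool_rot": TCP orientation; "wrist_force": force on the tool from outside, world axes, zero at the start; "wrist_torque": the same for the moment, N m; "grip_width": finger opening in m.
Only numpy, scipy, OpenCV 4.12 (cv2) and the standard library are available. Lean on these libraries where they do the work, as an engineer would, in place of code of your own. Each camera call takes 0.05 s, during which the arm holds its last target. There are 200 camera calls.

## Working session

There is one attempt and no reset: what is moved stays moved. The work goes in short steps, Python scripts to look and compute and a shell command to move; the robot and the scene stay as the last step left them, time stands still between calls to the robot, and variables do not carry over. Pictures are saved under pics/ and viewed, about 12 in all and at most 16, crops included, and the job is handed in when it is done.

```bash
ls; mkdir -p pics; python3 - <<'E'
from station import r
import cv2,numpy as np
for n in("side","top"):
    cv2.imwrite(f"pics/{n}0.png",r.camera(n)); m=r.camera_model(n); print(n,np.round(m["mtx"],1).tolist(),np.round(m["world_to_cam"],4).tolist())
print(r.observe())
E
```

```text
pics
side [[485.9, 0.0, 318.6], [0.0, 485.9, 236.8], [0.0, 0.0, 1.0]] [[0.8795, -0.4758, -0.0057, -0.5219], [-0.2968, -0.539, -0.7883, 0.2069], [0.372, 0.695, -0.6153, 0.8712], [0.0, 0.0, 0.0, 1.0]]
top [[562.8, 0.0, 314.5], [0.0, 562.8, 238.5], [0.0, 0.0, 1.0]] [[-0.0224, -0.9988, -0.0436, 0.0346], [-0.985, 0.0295, -0.1698, 0.5899], [0.1709, 0.0391, -0.9845, 0.9156], [0.0, 0.0, 0.0, 1.0]]
{'t': 0.1, 'q': array([ 1.12797796e+00,  4.23754339e-01,  1.63060522e+00,  9.11635228e-06,
        1.08860044e+00, -1.90030908e-02]), 'dq': array([ 0.00174952, -0.00142256, -0.00044997, -0.00103426, -0.00142651,
       -0.00028472]), 'joint_torque': array([-3.30125185e-04, -5.45617247e+01, -2.74321532e+01,  6.44658390e-02,
        1.88010262e-02, -7.20213461e-05]), 'ee_pos': array([0.25678718, 0.56926244, 0.22198901]), 'tool_rot': array([-1.60398454e-04,  2.10327269e-01,  9.77630796e-01, -6.64604739e-04]), 'wrist_force': array([-0.17158717,  1.26970431,  0.80498094]), 'wrist_torque': array([0.01719236, 0.06058483, 0.0282165 ]), 'grip_width': 0.08808595051418483}
```

View pics/top0.png

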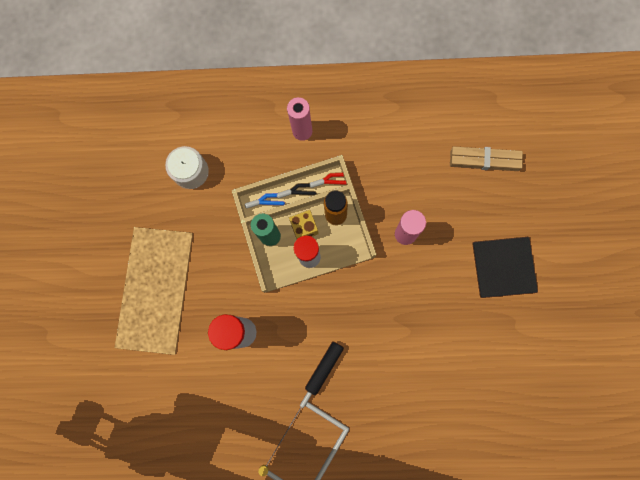

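View pics/side0.png

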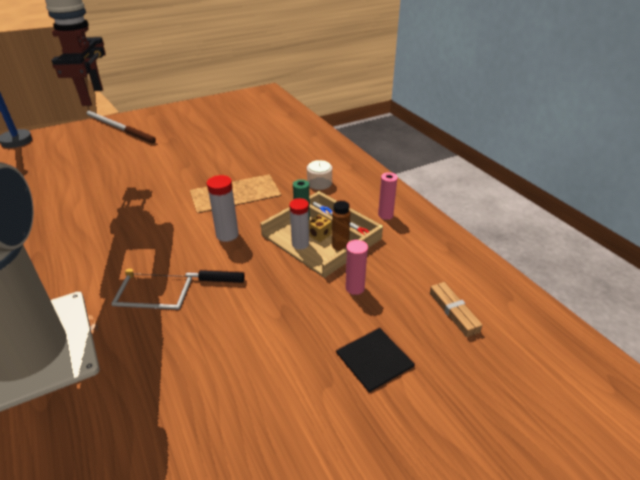

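The top view shows the wax at (263,224), bottle at (336,202), tin at (306,247) and block at (304,225). The mat is at left (155,290) and the pad at right (505,267). The look-alikes are the large red tin (226,332) and two pink ones, at (300,115) and (411,225). The side view agrees. Next I'll measure these.

```bash
cat > h.py <<'E'
import cv2,numpy as np
from station import r
from scipy.spatial.transform import Rotation as R
def cast(n,uv,z):
    m=r.camera_model(n);T=np.array(m["world_to_cam"]);K=np.array(m["mtx"])
    d=T[:3,:3].T@np.linalg.inv(K)@np.array([uv[0],uv[1],1.]);c=-T[:3,:3].T@T[:3,3]
    return (c+d*(z-c[2])/d[2])[:2]
def proj(n,p):
    m=r.camera_model(n);v=np.array(m["world_to_cam"])@np.r_[p,1];v=np.array(m["mtx"])@v[:3];return v[:2]/v[2]
def blobs(img,lo,hi,win,amin=30):
    x0,y0,x1,y1=win;hsv=cv2.cvtColor(img[y0:y1,x0:x1],cv2.COLOR_BGR2HSV)
    mk=cv2.inRange(hsv,np.array(lo),np.array(hi))
    cs,_=cv2.findContours(mk,cv2.RETR_EXTERNAL,cv2.CHAIN_APPROX_NONE)
    return sorted([c+np.array([x0,y0]) for c in cs if cv2.contourArea(c)>amin],key=cv2.contourArea,reverse=True)
E
python3 - <<'E'
from h import *
t=cv2.imread("pics/top0.png")
for name,p in dict(wax=(263,224),waxbody=(268,240),bottle=(336,200),bbody=(336,216),tin=(306,245),floor=(340,245),wall=(292,170),mat=(155,290),pad=(505,267),wood=(400,300)).items():
    print(name,cv2.cvtColor(t[p[1]:p[1]+1,p[0]:p[0]+1],cv2.COLOR_BGR2HSV)[0,0])
c=t[145:305,220:390]; c=cv2.resize(c,None,fx=4.5,fy=3.75*1,interpolation=cv2.INTER_CUBIC) if 0 else cv2.resize(c,(637,600),interpolation=cv2.INTER_CUBIC)
cv2.imwrite("pics/crop0.png",c)
for name,lo,hi,win,z in [("red",(0,180,120),(6,255,255),(285,230,325,275),.118),("green",(70,60,20),(95,255,255),(245,205,285,250),.118),("blackcap",(0,0,0),(180,255,50),(320,185,352,230),.12),("pad",(0,0,0),(180,120,60),(465,230,545,305),.008)]:
    for b in blobs(t,lo,hi,win)[:2]:
        (x,y),(w,h),a=cv2.minAreaRect(b); (ex,ey),_,_=cv2.fitEllipse(b); print(name,cv2.contourArea(b),np.round((x,y,w,h,a,ex,ey),1),cast("top",(x,y),z).round(4))
E
```

```text
wax [ 0 12 42]
waxbody [ 72 112  59]
bottle [150   7  39]
bbody [ 15 213  73]
tin [  2 229 204]
floor [ 19 117 144]
wall [ 17 140 160]
mat [ 18 127 203]
pad [20 17 44]
wood [ 15 167 173]
red 451.5 [306.  248.   24.   24.   90.  305.6 247.7] [0.5641 0.0304]
green 568.0 [266.1 229.1  32.9  22.   48.8 265.  229. ] [0.5968 0.0941]
blackcap 294.5 [335.4 201.   19.9  19.   71.6 335.3 201. ] [ 0.6388 -0.0186]
pad 3035.0 [504.8 267.   55.5  59.   84.5 504.7 267. ] [ 0.5375 -0.3121]
```

View pics/crop0.png

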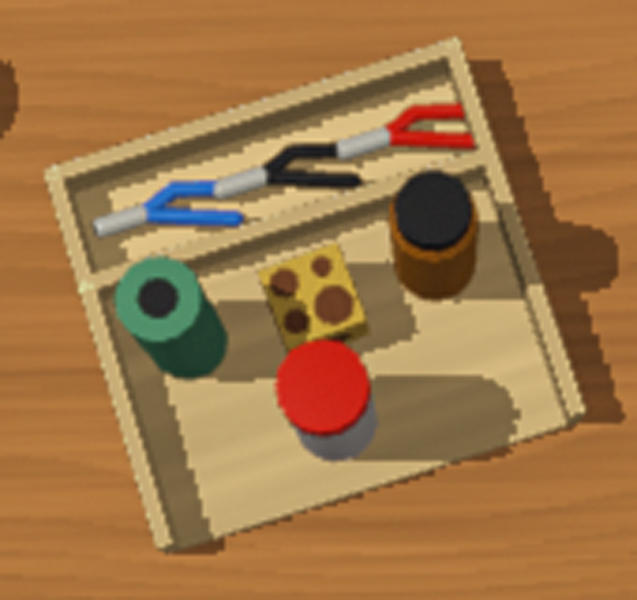

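The enlarged crop (3.75×) shows the wax top centred at (160,300), the cap of the bottle at (434,210), the tin cap at (323,387), the block's top face at about (314,297), and the caddy rim corners at (47,172), (456,38), (582,412) and (158,548).

```bash
python3 - <<'E'
from h import *
t=cv2.imread("pics/top0.png"); s=cv2.imread("pics/side0.png")
f=lambda x,y:(220+x/3.747,145+y/3.75)
print("wax",cast("top",f(159,299),.118).round(4),"bot",cast("top",f(434,210),.12).round(4),"tin",cast("top",(305.8,247.8),.118).round(4),"block",cast("top",f(314,297),.048).round(4))
C=np.array([cast("top",f(*p),.036) for p in[(47,172),(456,38),(582,412),(158,548)]]);print("caddy",C.round(4).tolist(),C.mean(0).round(4))
for a,b in[(1,0),(2,3),(3,0),(2,1)]:
    d=C[b]-C[a];print(np.linalg.norm(d).round(4),np.degrees(np.arctan2(d[1],d[0])).round(1))
B=np.array([cast("top",f(*p),.048) for p in[(258,270),(337,243),(367,323)]]);
for a,b in[(1,0),(2,1)]:
    d=B[b]-B[a];print("blk",np.linalg.norm(d).round(4),np.degrees(np.arctan2(d[1],d[0])).round(1))
# mat
hsv=cv2.cvtColor(t,cv2.COLOR_BGR2HSV)
M=np.array([cast("top",p,.004) for p in[(133.5,227.5),(192.5,233),(176,354),(116,347)]]);print("mat",M.round(4).tolist(),M.mean(0).round(4))
d=(M[0]+M[1]-M[2]-M[3])/2;print(np.linalg.norm(d),np.degrees(np.arctan2(d[1],d[0])))
b=blobs(t,(0,0,0),(180,120,60),(465,230,545,305))[0]
P=np.array([cast("top",p,.008) for p in cv2.boxPoints(cv2.minAreaRect(b))]);print("pad",P.round(4).tolist())
for nm,uv,z in[("bigtin",(226,332),.14),("pink1",(298,107),.11),("pink2",(413,222),.11),("candle",(184,163),.05)]:print(nm,cast("top",uv,z).round(3))
# side check of cap centres
for n,p in[("wax",cast("top",f(159,299),.118)),("bot",cast("top",f(434,210),.12)),("tin",cast("top",(305.8,247.8),.118))]:print(n,proj("side",[*p,.119]).round(1))
x=s[165:285,255:395];cv2.imwrite("pics/side_crop.png",cv2.resize(x,(700,600),interpolation=cv2.INTER_CUBIC))
E
```

```text
wax [0.6041 0.0999] bot [ 0.6389 -0.0193] tin [0.5644 0.0307] block [0.6169 0.0372]
caddy [[0.6838, 0.164], [0.743, -0.0323], [0.5614, -0.0848], [0.5039, 0.1121]] [0.623  0.0397]
0.205 106.8
0.2052 106.3
0.1873 16.1
0.189 16.1
blk 0.0387 107.5
blk 0.0403 18.9
mat [[0.6293, 0.353], [0.6157, 0.2434], [0.3999, 0.2695], [0.4143, 0.3773]] [0.5148 0.3108]
0.21684708616861767 -6.687086464132173
pad [[0.5831, -0.2597], [0.5902, -0.3629], [0.4927, -0.3635], [0.4855, -0.2621]]
bigtin [0.435 0.154]
pink1 [0.806 0.04 ]
pink2 [ 0.603 -0.142]
candle [0.734 0.248]
wax [301.3 183.4]
bot [341.6 205.4]
tin [299.3 203.3]
```

View pics/side_crop.png

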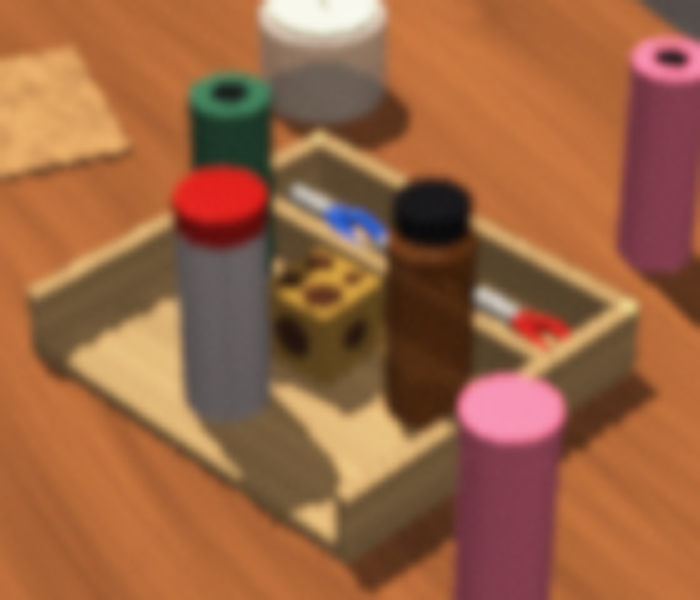

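Both views agree to about 1 px, and the caddy yaw is about 16.3°. The side crop shows the tin, bottle and wax caps at (221,197), (432,204) and (230,97), which match the predictions. The plan:
- Grip the tall things with TCP at z≈0.058, which clears the block, the walls and the neighbours.
- Travel with TCP at z≈0.30.
- Place them on the mat at mat x = -70, 0 and +70 mm.

```bash
cat > go.py <<'E'
import sys
from h import *
x,y,z,j=map(float,sys.argv[1:5]);o=r.observe();q=o["tool_rot"];A=R.from_quat([*q[1:],q[0]])
j=np.radians(j);Y=np.array([np.cos(j),np.sin(j),0]);Z=np.array([0,0,-1.]);B=R.from_matrix(np.c_[np.cross(Y,Z),Y,Z])
l=A.inv().apply(np.array([x,y,z])-o["ee_pos"])*100;a=np.degrees((A.inv()*B).as_rotvec())
print("t",round(o["t"],2),"pos",o["ee_pos"].round(4),"lin",l.round(1),"ang",a.round(1),"rows>=",round(max(np.linalg.norm(l)/5,np.linalg.norm(a)/8.59),1),"w",o["grip_width"].round(4),"F",np.round(o["wrist_force"],1),"q",o["q"].round(2))
E
python3 - <<'E'
from h import *
M=np.array([.5148,.3108]);a=np.radians(-6.7)
for d in(-.07,0,.07):print((M+d*np.array([np.cos(a),np.sin(a)])).round(4))
E
python3 go.py 0.5644 0.0307 0.25 106.3
```

```text
[0.4453 0.319 ]
[0.5148 0.3108]
[0.5843 0.3026]Traceback (most recent call last):
  File "go.py", line 6, in <module>
    print("t",round(o["t"],2),"pos",o["ee_pos"].round(4),"lin",l.round(1),"ang",a.round(1),"rows>=",round(max(np.linalg.norm(l)/5,np.linalg.norm(a)/8.59),1),"w",o["grip_width"].round(4),"F",np.round(o["wrist_force"],1),"q",o["q"].round(2))
                                                                                                                                                                 ^^^^^^^^^^^^^^^^^^^^^
AttributeError: 'float' object has no attribute 'round'
```

```bash
sed -i 's/o\["grip_width"\].round(4)/round(o["grip_width"],4)/' go.py; python3 go.py 0.5644 0.0307 0.25 106.3
```

```text
t 0.1 pos [0.2568 0.5693 0.222 ] lin [-50.2 -36.4  -2.8] ang [ -0.1  -0.  -40.6] rows>= 12.4 w 0.0881 F [-0.2  1.3  0.8] q [ 1.13  0.42  1.63  0.    1.09 -0.02]
```

```bash
python3 -m jog '[{"linear":[-50.2,-36.4,-2.8],"angular":[-0.1,0,-40.6],"fingers":8.78},{"linear":[-50.2,-36.4,-2.8],"angular":[-0.1,0,-40.6],"fingers":8.78},{"linear":[-50.2,-36.4,-2.8],"angular":[-0.1,0,-40.6],"fingers":8.78},{"linear":[-50.2,-36.4,-2.8],"angular":[-0.1,0,-40.6],"fingers":8.78},{"linear":[-50.2,-36.4,-2.8],"angular":[-0.1,0,-40.6],"fingers":8.78},{"linear":[-50.2,-36.4,-2.8],"angular":[-0.1,0,-40.6],"fingers":8.78},{"linear":[-50.2,-36.4,-2.8],"angular":[-0.1,0,-40.6],"fingers":8.78},{"linear":[-50.2,-36.4,-2.8],"angular":[-0.1,0,-40.6],"fingers":8.78},{"linear":[-50.2,-36.4,-2.8],"angular":[-0.1,0,-40.6],"fingers":8.78},{"linear":[-50.2,-36.4,-2.8],"angular":[-0.1,0,-40.6],"fingers":8.78},{"linear":[-50.2,-36.4,-2.8],"angular":[-0.1,0,-40.6],"fingers":8.78},{"linear":[-50.2,-36.4,-2.8],"angular":[-0.1,0,-40.6],"fingers":8.78}]' 20; python3 go.py 0.5644 0.0307 0.25 106.3
```

```text
t: 1.3
ee_pos: [0.5512, 0.0536, 0.2492]
tool_rot: [-0.0, -0.142, 0.99, 0.0]
wrist_force: [0.6, 0.2, 0.4]
grip_width: 0.0878
t 1.3 pos [0.5512 0.0536 0.2492] lin [-0.6 -2.6 -0.1] ang [ 0. -0.  0.] rows>= 0.5 w 0.0878 F [0.6 0.2 0.4] q [ 0.08  0.29  1.76  0.    1.09 -1.78]
```

```bash
python3 -m jog '[{"linear":[-0.6,-2.6,0],"angular":[0,0,0],"fingers":8.78},{"linear":[-0.6,-2.6,0],"angular":[0,0,0],"fingers":8.78},{"linear":[-0.6,-2.6,0],"angular":[0,0,0],"fingers":8.78}]'; python3 go.py 0.5644 0.0307 0.058 106.3
```

```text
t: 1.6
ee_pos: [0.5638, 0.0301, 0.2486]
tool_rot: [-0.001, -0.141, 0.99, 0.001]
wrist_force: [-0.8, -0.3, -0.1]
grip_width: 0.0878
t 1.6 pos [0.5638 0.0301 0.2486] lin [-0.1  0.  19.1] ang [ 0.1 -0.1 -0.1] rows>= 3.8 w 0.0878 F [-0.8 -0.3 -0.1] q [ 0.03  0.31  1.74  0.    1.1  -1.82]
```

```bash
python3 -m jog '[{"linear":[0,0,3],"angular":[0,0,0],"fingers":8.78},{"linear":[0,0,7],"angular":[0,0,0],"fingers":8.78},{"linear":[0,0,11],"angular":[0,0,0],"fingers":8.78},{"linear":[0,0,15],"angular":[0,0,0],"fingers":8.78},{"linear":[0,0,18],"angular":[0,0,0],"fingers":8.78},{"linear":[0,0,19.1],"angular":[0,0,0],"fingers":8.78},{"linear":[0,0,19.1],"angular":[0,0,0],"fingers":8.78},{"linear":[0,0,19.1],"angular":[0,0,0],"fingers":8.78}]' && python3 -m jog '[{"linear":[0,0,0],"angular":[0,0,0],"fingers":3},{"linear":[0,0,0],"angular":[0,0,0],"fingers":3},{"linear":[0,0,0],"angular":[0,0,0],"fingers":3},{"linear":[0,0,0],"angular":[0,0,0],"fingers":3},{"linear":[0,0,0],"angular":[0,0,0],"fingers":3},{"linear":[0,0,0],"angular":[0,0,0],"fingers":3},{"linear":[0,0,0],"angular":[0,0,0],"fingers":3},{"linear":[0,0,0],"angular":[0,0,0],"fingers":3}]' 20; python3 go.py 0.5644 0.0307 0.30 106.3
```

```text
t: 2.4
ee_pos: [0.564, 0.0309, 0.0587]
tool_rot: [-0.0, -0.141, 0.99, 0.001]
wrist_force: [-0.1, 0.9, 0.5]
grip_width: 0.0878
t: 3.2
ee_pos: [0.564, 0.0309, 0.0586]
tool_rot: [-0.0, -0.141, 0.99, 0.001]
wrist_force: [-0.6, 0.1, 1.4]
grip_width: 0.0405
t 3.2 pos [0.564  0.0309 0.0586] lin [ -0.   -0.  -24.1] ang [ 0.1 -0.  -0. ] rows>= 4.8 w 0.0405 F [-0.6  0.1  1.4] q [ 0.03  0.57  1.85  0.    0.72 -1.82]
```

```bash
python3 -m jog '[{"linear":[0,0,-1],"angular":[0,0,0],"fingers":3},{"linear":[0,0,-3],"angular":[0,0,0],"fingers":3},{"linear":[0,0,-7],"angular":[0,0,0],"fingers":3},{"linear":[0,0,-11],"angular":[0,0,0],"fingers":3},{"linear":[0,0,-15],"angular":[0,0,0],"fingers":3},{"linear":[0,0,-19],"angular":[0,0,0],"fingers":3},{"linear":[0,0,-22],"angular":[0,0,0],"fingers":3},{"linear":[0,0,-24],"angular":[0,0,0],"fingers":3},{"linear":[0,0,-24],"angular":[0,0,0],"fingers":3},{"linear":[0,0,-24],"angular":[0,0,0],"fingers":3}]'; python3 go.py 0.4453 0.319 0.30 83.3
```

```text
t: 4.2
ee_pos: [0.5637, 0.0307, 0.2983]
tool_rot: [-0.0, -0.141, 0.99, 0.001]
wrist_force: [0.5, 0.1, -2.6]
grip_width: 0.0405
t 4.2 pos [0.5637 0.0307 0.2983] lin [ 3.3 31.  -0.1] ang [ 0.1 -0.1 23. ] rows>= 6.2 w 0.0405 F [ 0.5  0.1 -2.6] q [ 0.03  0.25  1.69  0.    1.2  -1.82]
```

```bash
python3 -m jog '[{"linear":[0.2,2,0],"angular":[0,0,2],"fingers":3},{"linear":[0.6,6,0],"angular":[0,0,5],"fingers":3},{"linear":[1,10,0],"angular":[0,0,8],"fingers":3},{"linear":[1.5,14,0],"angular":[0,0,11],"fingers":3},{"linear":[1.9,18,0],"angular":[0,0,14],"fingers":3},{"linear":[2.3,22,0],"angular":[0,0,17],"fingers":3},{"linear":[2.8,26,0],"angular":[0,0,20],"fingers":3},{"linear":[3.1,29,0],"angular":[0,0,22],"fingers":3},{"linear":[3.3,31,0],"angular":[0,0,23],"fingers":3},{"linear":[3.3,31,0],"angular":[0,0,23],"fingers":3},{"linear":[3.3,31,0],"angular":[0,0,23],"fingers":3}]'; python3 go.py 0.4453 0.319 0.055 83.3
```

```text
t: 5.3
ee_pos: [0.4444, 0.3185, 0.2971]
tool_rot: [-0.002, 0.058, 0.998, -0.001]
wrist_force: [0.4, -0.2, -1.3]
grip_width: 0.0405
t 5.3 pos [0.4444 0.3185 0.2971] lin [-0.2  0.1 24.2] ang [-0.1 -0.2  0.1] rows>= 4.8 w 0.0405 F [ 0.4 -0.2 -1.3] q [ 0.6   0.23  1.73  0.    1.19 -0.86]
```

```bash
python3 -m jog '[{"linear":[0,0,3],"angular":[0,0,0],"fingers":3},{"linear":[0,0,7],"angular":[0,0,0],"fingers":3},{"linear":[0,0,11],"angular":[0,0,0],"fingers":3},{"linear":[0,0,15],"angular":[0,0,0],"fingers":3},{"linear":[0,0,19],"angular":[0,0,0],"fingers":3},{"linear":[0,0,22],"angular":[0,0,0],"fingers":3},{"linear":[0,0,23.3],"angular":[0,0,0],"fingers":3},{"linear":[0,0,23.8],"angular":[0,0,0],"fingers":3},{"linear":[0,0,24.1],"angular":[0,0,0],"fingers":3},{"linear":[0,0,24.1],"angular":[0,0,0],"fingers":3},{"linear":[0,0,24.1],"angular":[0,0,0],"fingers":3}]'; python3 go.py 0.4453 0.319 0.055 83.3
```

```text
t: 6.4
ee_pos: [0.4444, 0.3187, 0.0574]
tool_rot: [-0.001, 0.058, 0.998, 0.0]
wrist_force: [-0.0, -0.4, -1.3]
grip_width: 0.0405
t 6.4 pos [0.4444 0.3187 0.0574] lin [-0.1  0.   0.2] ang [-0.  -0.1  0.1] rows>= 0.1 w 0.0405 F [-0.  -0.4 -1.3] q [ 0.6   0.56  1.89  0.    0.69 -0.86]
```

```bash
python3 -m jog '[{"linear":[0,0,0.2],"angular":[0,0,0],"fingers":3},{"linear":[0,0,0.25],"angular":[0,0,0],"fingers":3},{"linear":[0,0,0.25],"angular":[0,0,0],"fingers":3},{"linear":[0,0,0.25],"angular":[0,0,0],"fingers":3}]'; python3 -m jog '[{"linear":[0,0,0],"angular":[0,0,0],"fingers":8.78},{"linear":[0,0,0],"angular":[0,0,0],"fingers":8.78},{"linear":[0,0,0],"angular":[0,0,0],"fingers":8.78},{"linear":[0,0,0],"angular":[0,0,0],"fingers":8.78},{"linear":[0,0,0],"angular":[0,0,0],"fingers":8.78},{"linear":[0,0,-2],"angular":[0,0,0],"fingers":8.78},{"linear":[0,0,-6],"angular":[0,0,0],"fingers":8.78},{"linear":[0,0,-11],"angular":[0,0,0],"fingers":8.78},{"linear":[0,0,-16],"angular":[0,0,0],"fingers":8.78},{"linear":[0,0,-20],"angular":[0,0,0],"fingers":8.78},{"linear":[0,0,-20],"angular":[0,0,0],"fingers":8.78}]'; python3 go.py 0.6041 0.0999 0.25 106.3
```

```text
t: 6.8
ee_pos: [0.4444, 0.3188, 0.055]
tool_rot: [-0.001, 0.058, 0.998, 0.0]
wrist_force: [0.3, -0.6, -2.1]
grip_width: 0.0404
t: 7.9
ee_pos: [0.4475, 0.3206, 0.2612]
tool_rot: [0.004, 0.058, 0.998, 0.003]
wrist_force: [-0.4, 0.5, 0.3]
grip_width: 0.0878
t 7.9 pos [0.4475 0.3206 0.2612] lin [-18.1 -20.1   1.1] ang [  0.3   0.5 -22.9] rows>= 5.4 w 0.0878 F [-0.4  0.5  0.3] q [ 0.6   0.26  1.77  0.    1.1  -0.86]
```

```bash
python3 -m jog '[{"linear":[-2,-2.2,0],"angular":[0,0,-3],"fingers":8.78},{"linear":[-5,-5.5,0],"angular":[0,0,-7],"fingers":8.78},{"linear":[-8,-8.9,0],"angular":[0,0,-12],"fingers":8.78},{"linear":[-11,-12.2,0],"angular":[0,0,-16],"fingers":8.78},{"linear":[-14,-15.5,0],"angular":[0,0,-19],"fingers":8.78},{"linear":[-17,-18.9,1],"angular":[0.3,0.5,-22],"fingers":8.78},{"linear":[-18.1,-20.1,1.1],"angular":[0.3,0.5,-22.9],"fingers":8.78},{"linear":[-18.1,-20.1,1.1],"angular":[0.3,0.5,-22.9],"fingers":8.78},{"linear":[-18.1,-20.1,1.1],"angular":[0.3,0.5,-22.9],"fingers":8.78}]'; python3 go.py 0.6041 0.0999 0.058 106.3
```

```text
t: 8.8
ee_pos: [0.6034, 0.1002, 0.2491]
tool_rot: [-0.001, -0.141, 0.99, 0.0]
wrist_force: [-0.3, 0.2, 1.2]
grip_width: 0.0872
t 8.8 pos [0.6034 0.1002 0.2491] lin [-0.1 -0.1 19.1] ang [ 0.1 -0.1 -0.1] rows>= 3.8 w 0.0872 F [-0.3  0.2  1.2] q [ 0.14  0.38  1.64  0.    1.13 -1.71]
```

```bash
python3 -m jog '[{"linear":[0,0,3],"angular":[0,0,0],"fingers":8.78},{"linear":[0,0,7],"angular":[0,0,0],"fingers":8.78},{"linear":[0,0,11],"angular":[0,0,0],"fingers":8.78},{"linear":[0,0,15],"angular":[0,0,0],"fingers":8.78},{"linear":[0,0,18],"angular":[0,0,0],"fingers":8.78},{"linear":[0,0,19.1],"angular":[0,0,0],"fingers":8.78},{"linear":[0,0,19.1],"angular":[0,0,0],"fingers":8.78},{"linear":[0,0,19.1],"angular":[0,0,0],"fingers":8.78}]' && python3 -m jog '[{"linear":[0,0,0],"angular":[0,0,0],"fingers":3},{"linear":[0,0,0],"angular":[0,0,0],"fingers":3},{"linear":[0,0,0],"angular":[0,0,0],"fingers":3},{"linear":[0,0,0],"angular":[0,0,0],"fingers":3},{"linear":[0,0,0],"angular":[0,0,0],"fingers":3},{"linear":[0,0,0],"angular":[0,0,0],"fingers":3},{"linear":[0,0,0],"angular":[0,0,0],"fingers":3},{"linear":[0,0,0],"angular":[0,0,0],"fingers":3}]' 20; python3 -m jog '[{"linear":[0,0,-1],"angular":[0,0,0],"fingers":3},{"linear":[0,0,-3],"angular":[0,0,0],"fingers":3},{"linear":[0,0,-7],"angular":[0,0,0],"fingers":3},{"linear":[0,0,-11],"angular":[0,0,0],"fingers":3},{"linear":[0,0,-15],"angular":[0,0,0],"fingers":3},{"linear":[0,0,-19],"angular":[0,0,0],"fingers":3},{"linear":[0,0,-22],"angular":[0,0,0],"fingers":3},{"linear":[0,0,-24],"angular":[0,0,0],"fingers":3},{"linear":[0,0,-24],"angular":[0,0,0],"fingers":3},{"linear":[0,0,-24],"angular":[0,0,0],"fingers":3}]'; python3 go.py 0.5148 0.3108 0.30 83.3
```

```text
t: 9.6
ee_pos: [0.6036, 0.1012, 0.0594]
tool_rot: [-0.0, -0.141, 0.99, 0.001]
wrist_force: [0.5, -0.1, 0.3]
grip_width: 0.088
t: 10.4
ee_pos: [0.6036, 0.1011, 0.0593]
tool_rot: [-0.0, -0.141, 0.99, 0.001]
wrist_force: [-0.9, -0.6, -0.1]
grip_width: 0.0379
t: 11.4
ee_pos: [0.6034, 0.1009, 0.2992]
tool_rot: [-0.0, -0.141, 0.99, 0.001]
wrist_force: [-0.3, -0.7, -1.1]
grip_width: 0.0376
t 11.4 pos [0.6034 0.1009 0.2992] lin [ 2.6 22.6 -0.1] ang [ 0.1 -0.  22.9] rows>= 4.6 w 0.0376 F [-0.3 -0.7 -1.1] q [ 0.15  0.33  1.59  0.    1.23 -1.71]
```

```bash
python3 -m jog '[{"linear":[0.2,2,0],"angular":[0,0,2],"fingers":3},{"linear":[0.6,5,0],"angular":[0,0,5],"fingers":3},{"linear":[1,8.5,0],"angular":[0,0,9],"fingers":3},{"linear":[1.4,12,0],"angular":[0,0,13],"fingers":3},{"linear":[1.8,15.5,0],"angular":[0,0,16],"fingers":3},{"linear":[2.2,19,0],"angular":[0,0,20],"fingers":3},{"linear":[2.5,21.5,0],"angular":[0,0,22],"fingers":3},{"linear":[2.6,22.6,0],"angular":[0,0,22.9],"fingers":3},{"linear":[2.6,22.6,0],"angular":[0,0,22.9],"fingers":3},{"linear":[2.6,22.6,0],"angular":[0,0,22.9],"fingers":3}]'; python3 go.py 0.5148 0.3108 0.055 83.3
```

```text
t: 12.4
ee_pos: [0.5147, 0.3101, 0.2979]
tool_rot: [-0.001, 0.058, 0.998, -0.0]
wrist_force: [-0.2, 0.0, -2.1]
grip_width: 0.0375
t 12.4 pos [0.5147 0.3101 0.2979] lin [-0.1  0.1 24.3] ang [-0.1 -0.2  0.1] rows>= 4.9 w 0.0375 F [-0.2  0.  -2.1] q [ 0.52  0.31  1.61  0.    1.22 -0.93]
```

```bash
python3 -m jog '[{"linear":[0,0,3],"angular":[0,0,0],"fingers":3},{"linear":[0,0,7],"angular":[0,0,0],"fingers":3},{"linear":[0,0,11],"angular":[0,0,0],"fingers":3},{"linear":[0,0,15],"angular":[0,0,0],"fingers":3},{"linear":[0,0,19],"angular":[0,0,0],"fingers":3},{"linear":[0,0,22],"angular":[0,0,0],"fingers":3},{"linear":[0,0,23.3],"angular":[0,0,0],"fingers":3},{"linear":[0,0,23.8],"angular":[0,0,0],"fingers":3},{"linear":[0,0,24.1],"angular":[0,0,0],"fingers":3},{"linear":[0,0,24.2],"angular":[0,0,0],"fingers":3},{"linear":[0,0,24.2],"angular":[0,0,0],"fingers":3}]'; python3 go.py 0.5148 0.3108 0.055 83.3
```

```text
t: 13.5
ee_pos: [0.5148, 0.3103, 0.0571]
tool_rot: [-0.001, 0.058, 0.998, 0.0]
wrist_force: [-0.8, -0.2, -1.5]
grip_width: 0.0375
t 13.5 pos [0.5148 0.3103 0.0571] lin [0.  0.1 0.2] ang [ 0.  -0.1  0.1] rows>= 0.0 w 0.0375 F [-0.8 -0.2 -1.5] q [ 0.52  0.61  1.77  0.    0.76 -0.93]
```

```bash
python3 -m jog '[{"linear":[0,0,0.1],"angular":[0,0,0],"fingers":3},{"linear":[0,0,0.2],"angular":[0,0,0],"fingers":3},{"linear":[0,0,0.2],"angular":[0,0,0],"fingers":3},{"linear":[0,0,0.2],"angular":[0,0,0],"fingers":3}]'; python3 -m jog '[{"linear":[0,0,0],"angular":[0,0,0],"fingers":8.78},{"linear":[0,0,0],"angular":[0,0,0],"fingers":8.78},{"linear":[0,0,0],"angular":[0,0,0],"fingers":8.78},{"linear":[0,0,0],"angular":[0,0,0],"fingers":8.78},{"linear":[0,0,0],"angular":[0,0,0],"fingers":8.78},{"linear":[0,0,-2],"angular":[0,0,0],"fingers":8.78},{"linear":[0,0,-6],"angular":[0,0,0],"fingers":8.78},{"linear":[0,0,-11],"angular":[0,0,0],"fingers":8.78},{"linear":[0,0,-16],"angular":[0,0,0],"fingers":8.78},{"linear":[0,0,-20],"angular":[0,0,0],"fingers":8.78},{"linear":[0,0,-20],"angular":[0,0,0],"fingers":8.78}]'; python3 go.py 0.6389 -0.0193 0.25 106.3
```

```text
t: 13.9
ee_pos: [0.5148, 0.3104, 0.0553]
tool_rot: [-0.0, 0.058, 0.998, 0.0]
wrist_force: [-0.1, 0.4, 0.6]
grip_width: 0.038
t: 15.0
ee_pos: [0.518, 0.312, 0.262]
tool_rot: [0.004, 0.058, 0.998, 0.003]
wrist_force: [0.3, 0.2, 0.1]
grip_width: 0.0876
t 15.0 pos [0.518 0.312 0.262] lin [-15.8 -31.5   1.1] ang [  0.3   0.5 -22.9] rows>= 7.1 w 0.0876 F [0.3 0.2 0.1] q [ 0.52  0.35  1.65  0.    1.14 -0.93]
```

```bash
python3 -m jog '[{"linear":[-1.6,-3.1,0],"angular":[0,0,-2],"fingers":8.78},{"linear":[-3.6,-7.2,0],"angular":[0,0,-5],"fingers":8.78},{"linear":[-5.6,-11.2,0],"angular":[0,0,-8],"fingers":8.78},{"linear":[-7.6,-15.2,0],"angular":[0,0,-11],"fingers":8.78},{"linear":[-9.6,-19.1,0],"angular":[0,0,-14],"fingers":8.78},{"linear":[-11.6,-23.1,0.5],"angular":[0,0,-17],"fingers":8.78},{"linear":[-13.6,-27.1,1],"angular":[0.3,0.5,-20],"fingers":8.78},{"linear":[-15.2,-30.3,1.1],"angular":[0.3,0.5,-22],"fingers":8.78},{"linear":[-15.8,-31.5,1.1],"angular":[0.3,0.5,-22.9],"fingers":8.78},{"linear":[-15.8,-31.5,1.1],"angular":[0.3,0.5,-22.9],"fingers":8.78},{"linear":[-15.8,-31.5,1.1],"angular":[0.3,0.5,-22.9],"fingers":8.78}]'; python3 go.py 0.6389 -0.0193 0.058 106.3
```

```text
t: 16.1
ee_pos: [0.6382, -0.0188, 0.2491]
tool_rot: [-0.0, -0.141, 0.99, 0.0]
wrist_force: [1.3, 0.2, -0.1]
grip_width: 0.0879
t 16.1 pos [ 0.6382 -0.0188  0.2491] lin [-0.1 -0.1 19.1] ang [ 0.  -0.  -0.1] rows>= 3.8 w 0.0879 F [ 1.3  0.2 -0.1] q [-0.05  0.42  1.58  0.    1.15 -1.9 ]
```

```bash
python3 -m jog '[{"linear":[0,0,3],"angular":[0,0,0],"fingers":8.78},{"linear":[0,0,7],"angular":[0,0,0],"fingers":8.78},{"linear":[0,0,11],"angular":[0,0,0],"fingers":8.78},{"linear":[0,0,15],"angular":[0,0,0],"fingers":8.78},{"linear":[0,0,18],"angular":[0,0,0],"fingers":8.78},{"linear":[0,0,19.1],"angular":[0,0,0],"fingers":8.78},{"linear":[0,0,19.1],"angular":[0,0,0],"fingers":8.78},{"linear":[0,0,19.1],"angular":[0,0,0],"fingers":8.78}]' && python3 -m jog '[{"linear":[0,0,0],"angular":[0,0,0],"fingers":3},{"linear":[0,0,0],"angular":[0,0,0],"fingers":3},{"linear":[0,0,0],"angular":[0,0,0],"fingers":3},{"linear":[0,0,0],"angular":[0,0,0],"fingers":3},{"linear":[0,0,0],"angular":[0,0,0],"fingers":3},{"linear":[0,0,0],"angular":[0,0,0],"fingers":3},{"linear":[0,0,0],"angular":[0,0,0],"fingers":3},{"linear":[0,0,0],"angular":[0,0,0],"fingers":3}]' 20; python3 -m jog '[{"linear":[0,0,-1],"angular":[0,0,0],"fingers":3},{"linear":[0,0,-3],"angular":[0,0,0],"fingers":3},{"linear":[0,0,-7],"angular":[0,0,0],"fingers":3},{"linear":[0,0,-11],"angular":[0,0,0],"fingers":3},{"linear":[0,0,-15],"angular":[0,0,0],"fingers":3},{"linear":[0,0,-19],"angular":[0,0,0],"fingers":3},{"linear":[0,0,-22],"angular":[0,0,0],"fingers":3},{"linear":[0,0,-24],"angular":[0,0,0],"fingers":3},{"linear":[0,0,-24],"angular":[0,0,0],"fingers":3},{"linear":[0,0,-24],"angular":[0,0,0],"fingers":3}]'; python3 go.py 0.5843 0.3026 0.30 83.3
```

```text
t: 16.9
ee_pos: [0.6388, -0.0181, 0.0594]
tool_rot: [0.0, -0.141, 0.99, 0.0]
wrist_force: [0.2, 0.6, -0.2]
grip_width: 0.0878
t: 17.7
ee_pos: [0.6388, -0.0181, 0.0594]
tool_rot: [0.0, -0.142, 0.99, 0.0]
wrist_force: [-0.3, -0.1, -0.3]
grip_width: 0.0398
t: 18.7
ee_pos: [0.6381, -0.0182, 0.2991]
tool_rot: [0.0, -0.141, 0.99, 0.0]
wrist_force: [-0.1, -1.2, -1.7]
grip_width: 0.0392
t 18.7 pos [ 0.6381 -0.0182  0.2991] lin [-3.8 32.3 -0.1] ang [ 0.  0. 23.] rows>= 6.5 w 0.0392 F [-0.1 -1.2 -1.7] q [-0.05  0.37  1.53  0.    1.24 -1.9 ]
```

```bash
python3 -m jog '[{"linear":[-0.2,2,0],"angular":[0,0,1.5],"fingers":3},{"linear":[-0.7,6,0],"angular":[0,0,4],"fingers":3},{"linear":[-1.2,10,0],"angular":[0,0,7],"fingers":3},{"linear":[-1.7,14,0],"angular":[0,0,10],"fingers":3},{"linear":[-2.1,18,0],"angular":[0,0,13],"fingers":3},{"linear":[-2.6,22,0],"angular":[0,0,16],"fingers":3},{"linear":[-3.1,26,0],"angular":[0,0,19],"fingers":3},{"linear":[-3.5,30,0],"angular":[0,0,21.5],"fingers":3},{"linear":[-3.8,32.3,0],"angular":[0,0,23],"fingers":3},{"linear":[-3.8,32.3,0],"angular":[0,0,23],"fingers":3},{"linear":[-3.8,32.3,0],"angular":[0,0,23],"fingers":3}]'; python3 go.py 0.5843 0.3026 0.055 83.3
```

```text
t: 19.8
ee_pos: [0.5832, 0.3023, 0.2971]
tool_rot: [-0.001, 0.058, 0.998, -0.001]
wrist_force: [0.4, 0.3, -2.4]
grip_width: 0.0395
t 19.8 pos [0.5832 0.3023 0.2971] lin [-0.2  0.1 24.2] ang [-0.1 -0.1  0.1] rows>= 4.8 w 0.0395 F [ 0.4  0.3 -2.4] q [ 0.46  0.4   1.48 -0.    1.26 -0.99]
```

```bash
python3 -m jog '[{"linear":[0,0,3],"angular":[0,0,0],"fingers":3},{"linear":[0,0,7],"angular":[0,0,0],"fingers":3},{"linear":[0,0,11],"angular":[0,0,0],"fingers":3},{"linear":[0,0,15],"angular":[0,0,0],"fingers":3},{"linear":[0,0,19],"angular":[0,0,0],"fingers":3},{"linear":[0,0,22],"angular":[0,0,0],"fingers":3},{"linear":[0,0,23.3],"angular":[0,0,0],"fingers":3},{"linear":[0,0,23.8],"angular":[0,0,0],"fingers":3},{"linear":[0,0,24.1],"angular":[0,0,0],"fingers":3},{"linear":[0,0,24.1],"angular":[0,0,0],"fingers":3},{"linear":[0,0,24.1],"angular":[0,0,0],"fingers":3}]'; python3 go.py 0.5843 0.3026 0.055 83.3
```

```text
t: 20.9
ee_pos: [0.5836, 0.3024, 0.0577]
tool_rot: [-0.0, 0.058, 0.998, -0.0]
wrist_force: [-0.0, 0.2, -1.4]
grip_width: 0.0395
t 20.9 pos [0.5836 0.3024 0.0577] lin [-0.1  0.   0.3] ang [-0.  -0.   0.1] rows>= 0.1 w 0.0395 F [-0.   0.2 -1.4] q [ 0.46  0.68  1.64 -0.    0.83 -0.99]
```

```bash
python3 -m jog '[{"linear":[0,0,0.1],"angular":[0,0,0],"fingers":3},{"linear":[0,0,0.25],"angular":[0,0,0],"fingers":3},{"linear":[0,0,0.25],"angular":[0,0,0],"fingers":3},{"linear":[0,0,0.25],"angular":[0,0,0],"fingers":3}]'; python3 -m jog '[{"linear":[0,0,0],"angular":[0,0,0],"fingers":8.78},{"linear":[0,0,0],"angular":[0,0,0],"fingers":8.78},{"linear":[0,0,0],"angular":[0,0,0],"fingers":8.78},{"linear":[0,0,0],"angular":[0,0,0],"fingers":8.78},{"linear":[0,0,0],"angular":[0,0,0],"fingers":8.78},{"linear":[0,0,-2],"angular":[0,0,0],"fingers":8.78},{"linear":[0,0,-6],"angular":[0,0,0],"fingers":8.78},{"linear":[0,0,-11],"angular":[0,0,0],"fingers":8.78},{"linear":[0,0,-16],"angular":[0,0,0],"fingers":8.78},{"linear":[0,0,-20],"angular":[0,0,0],"fingers":8.78},{"linear":[0,0,-20],"angular":[0,0,0],"fingers":8.78},{"linear":[0,0,-20],"angular":[0,0,0],"fingers":8.78}]'; python3 - <<'E'
from h import *
cv2.imwrite("pics/top1.png",r.camera("top"));cv2.imwrite("pics/side1.png",r.camera("side"))
E
python3 go.py 0.6169 0.0372 0.20 106.3
```

```text
t: 21.3
ee_pos: [0.5836, 0.3024, 0.0553]
tool_rot: [-0.0, 0.058, 0.998, -0.0]
wrist_force: [0.0, -0.4, -0.5]
grip_width: 0.0394
t: 22.5
ee_pos: [0.5839, 0.3026, 0.2564]
tool_rot: [0.001, 0.058, 0.998, 0.0]
wrist_force: [0.5, 0.5, -0.3]
grip_width: 0.0876
t 22.6 pos [0.5827 0.302  0.2537] lin [ -6.5 -25.9   5.4] ang [ -0.1  -0.1 -22.9] rows>= 5.4 w 0.0878 F [-0.9  0.4 -0.8] q [ 0.46  0.44  1.53 -0.    1.18 -0.99]
```

View pics/top1.png

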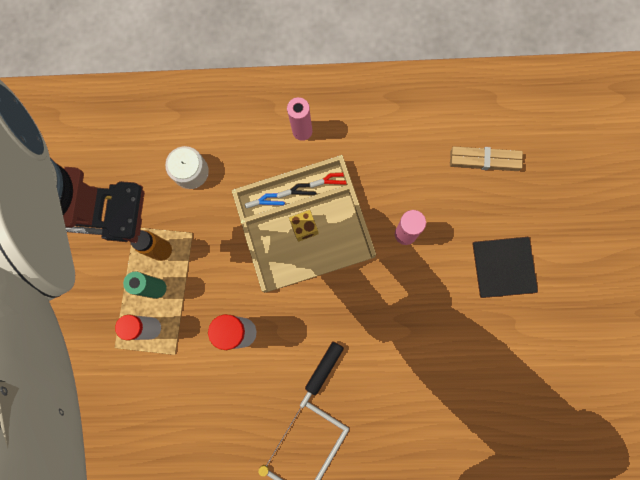

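View pics/side1.png

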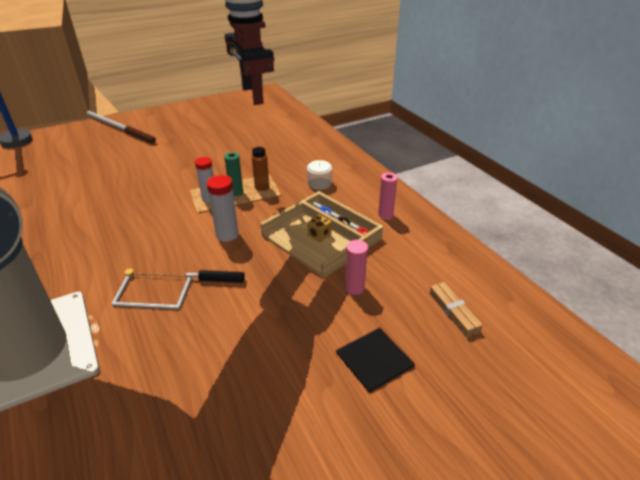

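All three stand upright on the mat: bottle (145,243), wax (135,284) and tin (128,327) in the top view. The block is undisturbed at (304,225), and the candle, clamp and saw haven't moved. I'll move over to the block and measure it from an unobstructed crop of this same picture.

```bash
python3 -m jog '[{"linear":[-0.8,-3.2,0],"angular":[0,0,-3],"fingers":8.78},{"linear":[-1.8,-7,1],"angular":[0,0,-6],"fingers":8.78},{"linear":[-2.8,-11,2],"angular":[0,0,-10],"fingers":8.78},{"linear":[-3.8,-15,3],"angular":[0,0,-14],"fingers":8.78},{"linear":[-4.8,-19,4],"angular":[0,0,-18],"fingers":8.78},{"linear":[-5.8,-23,5],"angular":[0,0,-21],"fingers":8.78},{"linear":[-6.4,-25.5,5.4],"angular":[0,0,-22.5],"fingers":8.78},{"linear":[-6.5,-25.9,5.4],"angular":[-0.1,-0.1,-22.9],"fingers":8.78},{"linear":[-6.5,-25.9,5.4],"angular":[-0.1,-0.1,-22.9],"fingers":8.78},{"linear":[-6.5,-25.9,5.4],"angular":[-0.1,-0.1,-22.9],"fingers":8.78}]'
python3 - <<'E'
from h import *
t=cv2.imread("pics/top1.png");c=cv2.resize(t[195:255,274:334],(600,600),interpolation=cv2.INTER_CUBIC);cv2.imwrite("pics/block.png",c)
E
```

```text
t: 23.6
ee_pos: [0.6168, 0.0381, 0.1994]
tool_rot: [-0.001, -0.141, 0.99, 0.001]
wrist_force: [0.1, 0.6, -0.6]
grip_width: 0.0877
```

View pics/block.png

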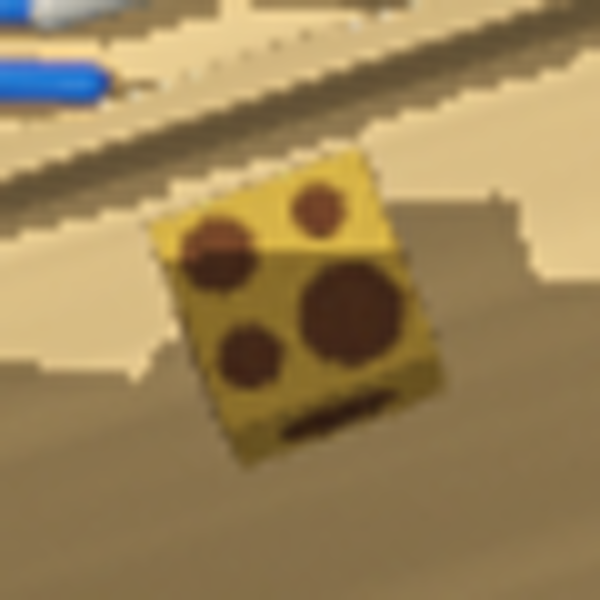

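The block crop (10×) shows the top-face corners at (150,222), (358,150), (442,352) and (232,430).

```bash
python3 - <<'E'
from h import *
B=np.array([cast("top",(274+x/10-.45,195+y/10-.45),.048) for x,y in[(150,222),(358,150),(442,352),(232,430)]])
print(B.mean(0).round(4))
for a,b in[(1,0),(2,3),(2,1),(3,0)]:
    d=B[b]-B[a];print(np.linalg.norm(d).round(4),np.degrees(np.arctan2(d[1],d[0])).round(1))
E
python3 go.py 0.617 0.038 0.014 108
```

```text
[0.6184 0.0384]
0.0383 107.7
0.0387 109.0
0.0387 20.8
0.0396 20.2
t 23.6 pos [0.6168 0.0381 0.1994] lin [-0.  -0.  18.5] ang [ 0.1 -0.1 -1.7] rows>= 3.7 w 0.0877 F [ 0.1  0.6 -0.6] q [ 0.04  0.44  1.66  0.    1.04 -1.81]
```

```bash
python3 -m jog '[{"linear":[-0.1,0,3],"angular":[0,0,-2.6],"fingers":8.78},{"linear":[-0.1,0,7],"angular":[0,0,-2.6],"fingers":8.78},{"linear":[-0.1,0,11],"angular":[0,0,-2.6],"fingers":8.78},{"linear":[-0.1,0,14.5],"angular":[0,0,-2.6],"fingers":8.78},{"linear":[-0.1,0,17],"angular":[0,0,-2.6],"fingers":8.78},{"linear":[-0.1,0,18.2],"angular":[0,0,-2.6],"fingers":8.78},{"linear":[-0.1,0,18.4],"angular":[0,0,-2.6],"fingers":8.78},{"linear":[-0.1,0,18.4],"angular":[0,0,-2.6],"fingers":8.78}]' && python3 -m jog '[{"linear":[0,0,0],"angular":[0,0,0],"fingers":3},{"linear":[0,0,0],"angular":[0,0,0],"fingers":3},{"linear":[0,0,0],"angular":[0,0,0],"fingers":3},{"linear":[0,0,0],"angular":[0,0,0],"fingers":3},{"linear":[0,0,0],"angular":[0,0,0],"fingers":3},{"linear":[0,0,0],"angular":[0,0,0],"fingers":3},{"linear":[0,0,0],"angular":[0,0,0],"fingers":3},{"linear":[0,0,0],"angular":[0,0,0],"fingers":3}]' 40; python3 -m jog '[{"linear":[0,0,-1],"angular":[0,0,0],"fingers":3},{"linear":[0,0,-3],"angular":[0,0,0],"fingers":3},{"linear":[0,0,-6],"angular":[0,0,0],"fingers":3},{"linear":[0,0,-10],"angular":[0,0,0],"fingers":3},{"linear":[0,0,-14],"angular":[0,0,0],"fingers":3},{"linear":[0,0,-18],"angular":[0,0,0],"fingers":3},{"linear":[0,0,-21],"angular":[0,0,0],"fingers":3},{"linear":[0,0,-23],"angular":[0,0,0],"fingers":3},{"linear":[0,0,-23],"angular":[0,0,0],"fingers":3},{"linear":[0,0,-23],"angular":[0,0,0],"fingers":3}]'; python3 go.py 0.538 -0.312 0.25 85
```

```text
t: 24.4
ee_pos: [0.618, 0.0393, 0.016]
tool_rot: [-0.0, -0.164, 0.986, 0.001]
wrist_force: [-0.3, -0.2, 0.4]
grip_width: 0.0881
t: 25.2
ee_pos: [0.6179, 0.0395, 0.0161]
tool_rot: [-0.0, -0.164, 0.986, 0.001]
wrist_force: [-1.2, 2.4, 2.5]
grip_width: 0.0401
t: 26.2
ee_pos: [0.6176, 0.0391, 0.2455]
tool_rot: [-0.001, -0.164, 0.986, 0.001]
wrist_force: [0.2, -0.2, -4.3]
grip_width: 0.0399
t 26.2 pos [0.6176 0.0391 0.2455] lin [ 18.9 -30.6  -0.5] ang [ 0.1 -0.1 23.9] rows>= 7.2 w 0.0399 F [ 0.2 -0.2 -4.3] q [ 0.04  0.39  1.62  0.    1.13 -1.86]
```

```bash
python3 -m jog '[{"linear":[1,-1.6,0],"angular":[0,0,1.5],"fingers":3},{"linear":[2.9,-4.6,0],"angular":[0,0,4],"fingers":3},{"linear":[5,-8.1,0],"angular":[0,0,6.5],"fingers":3},{"linear":[7.2,-11.6,0],"angular":[0,0,9],"fingers":3},{"linear":[9.3,-15.1,0],"angular":[0,0,12],"fingers":3},{"linear":[11.5,-18.6,0],"angular":[0,0,15],"fingers":3},{"linear":[13.6,-22.1,0],"angular":[0,0,18],"fingers":3},{"linear":[15.8,-25.6,0],"angular":[0,0,20.5],"fingers":3},{"linear":[17.8,-28.8,0],"angular":[0,0,22.5],"fingers":3},{"linear":[18.7,-30.3,0],"angular":[0,0,23.7],"fingers":3},{"linear":[18.9,-30.6,0],"angular":[0,0,23.9],"fingers":3},{"linear":[18.9,-30.6,0],"angular":[0,0,23.9],"fingers":3}]'; python3 go.py 0.538 -0.312 0.017 85
```

```text
t: 27.4
ee_pos: [0.537, -0.3115, 0.2441]
tool_rot: [-0.002, 0.044, 0.999, 0.001]
wrist_force: [-1.0, 0.5, -4.2]
grip_width: 0.0401
t 27.4 pos [ 0.537  -0.3115  0.2441] lin [-0.2 -0.1 22.7] ang [ 0.1 -0.2 -0.1] rows>= 4.5 w 0.0401 F [-1.   0.5 -4.2] q [-0.54  0.4   1.62  0.    1.13 -2.03]
```

```bash
python3 -m jog '[{"linear":[0,0,3],"angular":[0,0,0],"fingers":3},{"linear":[-0.1,0,7],"angular":[0,0,0],"fingers":3},{"linear":[-0.1,0,11],"angular":[0,0,0],"fingers":3},{"linear":[-0.1,0,15],"angular":[0,0,0],"fingers":3},{"linear":[-0.1,0,18.5],"angular":[0,0,0],"fingers":3},{"linear":[-0.1,0,21],"angular":[0,0,0],"fingers":3},{"linear":[-0.1,0,22],"angular":[0,0,0],"fingers":3},{"linear":[-0.1,0,22.5],"angular":[0,0,0],"fingers":3},{"linear":[-0.1,0,22.6],"angular":[0,0,0],"fingers":3},{"linear":[-0.1,0,22.6],"angular":[0,0,0],"fingers":3},{"linear":[-0.1,0,22.6],"angular":[0,0,0],"fingers":3}]'; python3 go.py 0.538 -0.312 0.0165 85
```

```text
t: 28.5
ee_pos: [0.5381, -0.3115, 0.0195]
tool_rot: [-0.001, 0.044, 0.999, 0.001]
wrist_force: [-0.4, -1.3, -3.7]
grip_width: 0.0395
t 28.5 pos [ 0.5381 -0.3115  0.0195] lin [ 0.  -0.   0.3] ang [ 0.1 -0.1 -0.1] rows>= 0.1 w 0.0395 F [-0.4 -1.3 -3.7] q [-0.54  0.7   1.73  0.    0.72 -2.03]
```

```bash
python3 -m jog '[{"linear":[0,0,0.15],"angular":[0,0,0],"fingers":3},{"linear":[0,0,0.3],"angular":[0,0,0],"fingers":3},{"linear":[0,0,0.35],"angular":[0,0,0],"fingers":3},{"linear":[0,0,0.35],"angular":[0,0,0],"fingers":3},{"linear":[0,0,0.35],"angular":[0,0,0],"fingers":3}]'; python3 -m jog '[{"linear":[0,0,0],"angular":[0,0,0],"fingers":8.78},{"linear":[0,0,0],"angular":[0,0,0],"fingers":8.78},{"linear":[0,0,0],"angular":[0,0,0],"fingers":8.78},{"linear":[0,0,0],"angular":[0,0,0],"fingers":8.78},{"linear":[0,0,0],"angular":[0,0,0],"fingers":8.78},{"linear":[0,0,-2],"angular":[0,0,0],"fingers":8.78},{"linear":[0,0,-6],"angular":[0,0,0],"fingers":8.78},{"linear":[0,0,-11],"angular":[0,0,0],"fingers":8.78},{"linear":[0,0,-16],"angular":[0,0,0],"fingers":8.78},{"linear":[0,0,-20],"angular":[0,0,0],"fingers":8.78},{"linear":[0,0,-23],"angular":[0,0,0],"fingers":8.78},{"linear":[0,0,-23],"angular":[0,0,0],"fingers":8.78}]'; python3 go.py 0.5836 0.3024 0.27 83.3
```

```text
t: 29.0
ee_pos: [0.5381, -0.3116, 0.0161]
tool_rot: [-0.001, 0.044, 0.999, 0.001]
wrist_force: [-0.6, -0.4, -2.9]
grip_width: 0.04
t: 30.2
ee_pos: [0.5408, -0.3133, 0.2515]
tool_rot: [0.003, 0.044, 0.999, -0.002]
wrist_force: [-0.2, 0.0, 0.2]
grip_width: 0.0876
t 30.2 pos [ 0.5408 -0.3133  0.2515] lin [ 1.2 61.7 -2. ] ang [-0.2  0.4  1.6] rows>= 12.3 w 0.0876 F [-0.2  0.   0.2] q [-0.54  0.39  1.61  0.    1.13 -2.03]
```

```bash
python3 -m jog '[{"linear":[0,3,-1],"angular":[0,0,0],"fingers":8.78},{"linear":[0.1,8,-2],"angular":[0,0,0],"fingers":8.78},{"linear":[0.2,13,-2],"angular":[0,0,0.3],"fingers":8.78},{"linear":[0.3,18,-2],"angular":[0,0,0.5],"fingers":8.78},{"linear":[0.4,23,-2],"angular":[0,0,0.6],"fingers":8.78},{"linear":[0.5,28,-2],"angular":[0,0,0.8],"fingers":8.78},{"linear":[0.6,33,-2],"angular":[0,0,1],"fingers":8.78},{"linear":[0.8,38,-2],"angular":[0,0,1],"fingers":8.78},{"linear":[0.9,43,-2],"angular":[0,0,1.2],"fingers":8.78},{"linear":[1,48,-2],"angular":[0,0,1.4],"fingers":8.78},{"linear":[1.1,53,-2],"angular":[-0.2,0.4,1.5],"fingers":8.78},{"linear":[1.2,58,-2],"angular":[-0.2,0.4,1.6],"fingers":8.78}]'; python3 - <<'E'
from h import *
i=r.camera("top");cv2.imwrite("pics/top2.png",i);cv2.imwrite("pics/side2.png",r.camera("side"))
cv2.imwrite("pics/pad.png",cv2.resize(i[225:310,460:550],(636,600),interpolation=cv2.INTER_CUBIC))
E
python3 go.py 0.5836 0.3024 0.25 83.3
```

```text
t: 31.4
ee_pos: [0.579, 0.2664, 0.2684]
tool_rot: [-0.001, 0.058, 0.998, -0.0]
wrist_force: [0.4, 0.1, -0.1]
grip_width: 0.0877
t 31.5 pos [0.5791 0.2698 0.2681] lin [-0.1  3.3  1.8] ang [ 0.1 -0.1  0.3] rows>= 0.8 w 0.088 F [ 0.9 -0.2 -0.4] q [ 0.42  0.4   1.56  0.    1.19 -1.04]
```

View pics/pad.png

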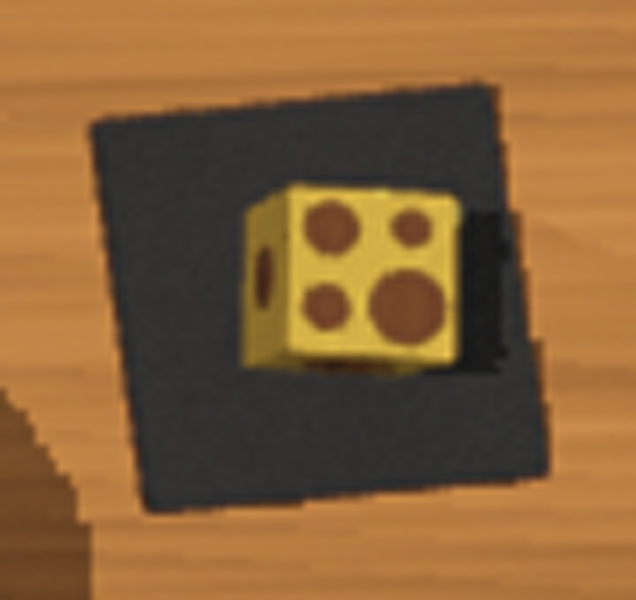

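View pics/side2.png

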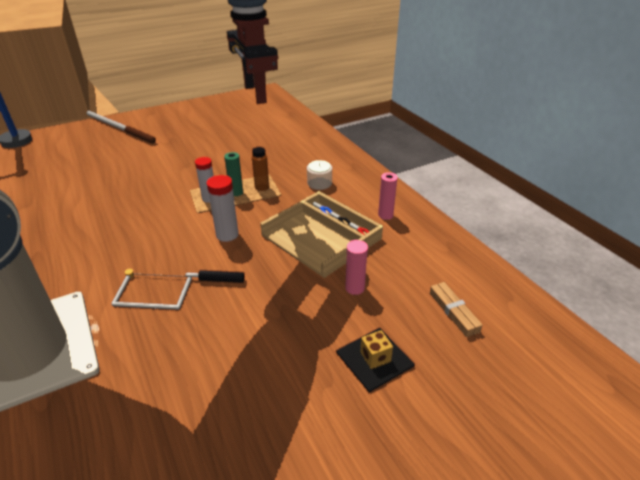

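The pad crop shows the block flat on the pad, with top-face corners at (292,183), (460,195), (455,362) and (285,355). The pad corners are at (93,122), (495,85), (550,473) and (148,510). The side view shows the three tall things still upright on the mat.

```bash
python3 - <<'E'
from h import *
f=lambda x,y:(460+x/7.067,225+y/7.06)
b=cast("top",f(373,274),.048);p=cast("top",f(321.5,297.5),.008);print(b.round(4),p.round(4),(b-p).round(4))
E
python3 go.py 0.5836 0.3024 0.25 83.3
```

```text
[ 0.5379 -0.314 ] [ 0.5371 -0.3133] [ 0.0008 -0.0007]
t 31.5 pos [0.5791 0.2698 0.2681] lin [-0.1  3.3  1.8] ang [ 0.1 -0.1  0.3] rows>= 0.8 w 0.088 F [ 0.9 -0.2 -0.4] q [ 0.42  0.4   1.56  0.    1.19 -1.04]
```

The block is within about 1 mm of the pad centre. Now I'll return the bottle.

```bash
python3 -m jog '[{"linear":[-0.1,2,1],"angular":[0,0,0],"fingers":8.78},{"linear":[-0.1,3.3,1.8],"angular":[0.1,-0.1,0.3],"fingers":8.78},{"linear":[-0.1,3.3,1.8],"angular":[0.1,-0.1,0.3],"fingers":8.78},{"linear":[-0.1,3.3,1.8],"angular":[0.1,-0.1,0.3],"fingers":8.78}]'; python3 go.py 0.5836 0.3024 0.055 83.3
```

```text
t: 31.9
ee_pos: [0.5834, 0.3015, 0.2494]
tool_rot: [-0.001, 0.058, 0.998, -0.001]
wrist_force: [-0.5, -0.8, 0.6]
grip_width: 0.0878
t 31.9 pos [0.5834 0.3015 0.2494] lin [-0.   0.1 19.4] ang [-0.1 -0.1  0. ] rows>= 3.9 w 0.0878 F [-0.5 -0.8  0.6] q [ 0.46  0.44  1.53 -0.    1.17 -0.99]
```

```bash
python3 -m jog '[{"linear":[0,0,3],"angular":[0,0,0],"fingers":8.78},{"linear":[0,0.1,7],"angular":[0,0,0],"fingers":8.78},{"linear":[0,0.1,11],"angular":[0,0,0],"fingers":8.78},{"linear":[0,0.1,15],"angular":[0,0,0],"fingers":8.78},{"linear":[0,0.1,18],"angular":[0,0,0],"fingers":8.78},{"linear":[0,0.1,19.4],"angular":[0,0,0],"fingers":8.78},{"linear":[0,0.1,19.4],"angular":[0,0,0],"fingers":8.78},{"linear":[0,0.1,19.4],"angular":[0,0,0],"fingers":8.78}]' && python3 -m jog '[{"linear":[0,0,0],"angular":[0,0,0],"fingers":3},{"linear":[0,0,0],"angular":[0,0,0],"fingers":3},{"linear":[0,0,0],"angular":[0,0,0],"fingers":3},{"linear":[0,0,0],"angular":[0,0,0],"fingers":3},{"linear":[0,0,0],"angular":[0,0,0],"fingers":3},{"linear":[0,0,0],"angular":[0,0,0],"fingers":3},{"linear":[0,0,0],"angular":[0,0,0],"fingers":3},{"linear":[0,0,0],"angular":[0,0,0],"fingers":3}]' 20; python3 -m jog '[{"linear":[0,0,-1],"angular":[0,0,0],"fingers":3},{"linear":[0,0,-3],"angular":[0,0,0],"fingers":3},{"linear":[0,0,-7],"angular":[0,0,0],"fingers":3},{"linear":[0,0,-11],"angular":[0,0,0],"fingers":3},{"linear":[0,0,-15],"angular":[0,0,0],"fingers":3},{"linear":[0,0,-19],"angular":[0,0,0],"fingers":3},{"linear":[0,0,-22],"angular":[0,0,0],"fingers":3},{"linear":[0,0,-24],"angular":[0,0,0],"fingers":3},{"linear":[0,0,-24],"angular":[0,0,0],"fingers":3},{"linear":[0,0,-24],"angular":[0,0,0],"fingers":3}]'; python3 go.py 0.6389 -0.0188 0.30 106.3
```

```text
t: 32.7
ee_pos: [0.5842, 0.3022, 0.0568]
tool_rot: [0.0, 0.058, 0.998, -0.0]
wrist_force: [0.5, -1.0, -0.0]
grip_width: 0.088
t: 33.5
ee_pos: [0.5842, 0.3022, 0.0568]
tool_rot: [0.0, 0.058, 0.998, -0.0]
wrist_force: [-0.3, 0.4, 0.1]
grip_width: 0.0396
t: 34.5
ee_pos: [0.5838, 0.3022, 0.2965]
tool_rot: [-0.0, 0.058, 0.998, -0.0]
wrist_force: [-0.4, -0.2, -2.0]
grip_width: 0.0399
t 34.5 pos [0.5838 0.3022 0.2965] lin [ -9.2 -31.2  -0.3] ang [ -0.  -0. -23.] rows>= 6.5 w 0.0399 F [-0.4 -0.2 -2. ] q [ 0.46  0.4   1.48 -0.    1.26 -0.99]
```

```bash
python3 -m jog '[{"linear":[-0.6,-2,0],"angular":[0,0,-1.5],"fingers":3},{"linear":[-1.8,-6,0],"angular":[0,0,-4],"fingers":3},{"linear":[-2.9,-10,0],"angular":[0,0,-7],"fingers":3},{"linear":[-4.1,-14,0],"angular":[0,0,-10],"fingers":3},{"linear":[-5.3,-18,0],"angular":[0,0,-13],"fingers":3},{"linear":[-6.5,-22,0],"angular":[0,0,-16],"fingers":3},{"linear":[-7.7,-26,0],"angular":[0,0,-19],"fingers":3},{"linear":[-8.8,-29.8,0],"angular":[0,0,-22],"fingers":3},{"linear":[-9.2,-31.2,0],"angular":[0,0,-23],"fingers":3},{"linear":[-9.2,-31.2,0],"angular":[0,0,-23],"fingers":3},{"linear":[-9.2,-31.2,0],"angular":[0,0,-23],"fingers":3}]'; python3 go.py 0.6389 -0.0188 0.061 106.3
```

```text
t: 35.6
ee_pos: [0.6378, -0.0183, 0.2949]
tool_rot: [-0.002, -0.141, 0.99, 0.0]
wrist_force: [-0.3, -1.0, -1.5]
grip_width: 0.0402
t 35.6 pos [ 0.6378 -0.0183  0.2949] lin [-0.2 -0.1 23.4] ang [ 0.  -0.2 -0.1] rows>= 4.7 w 0.0402 F [-0.3 -1.  -1.5] q [-0.05  0.37  1.53 -0.    1.24 -1.9 ]
```

```bash
python3 -m jog '[{"linear":[0,0,3],"angular":[0,0,0],"fingers":3},{"linear":[-0.1,0,7],"angular":[0,0,0],"fingers":3},{"linear":[-0.1,0,11],"angular":[0,0,0],"fingers":3},{"linear":[-0.1,0,15],"angular":[0,0,0],"fingers":3},{"linear":[-0.1,0,18.5],"angular":[0,0,0],"fingers":3},{"linear":[-0.1,0,21.2],"angular":[0,0,0],"fingers":3},{"linear":[-0.1,0,22.5],"angular":[0,0,0],"fingers":3},{"linear":[-0.1,0,23],"angular":[0,0,0],"fingers":3},{"linear":[-0.1,0,23.3],"angular":[0,0,0],"fingers":3},{"linear":[-0.1,0,23.3],"angular":[0,0,0],"fingers":3},{"linear":[-0.1,0,23.3],"angular":[0,0,0],"fingers":3}]'; python3 go.py 0.6389 -0.0188 0.061 106.3
```

```text
t: 36.7
ee_pos: [0.639, -0.018, 0.0633]
tool_rot: [-0.0, -0.141, 0.99, -0.0]
wrist_force: [-1.2, 0.5, -3.5]
grip_width: 0.0401
t 36.7 pos [ 0.639  -0.018   0.0633] lin [ 0.  -0.1  0.2] ang [ 0.  -0.1 -0.1] rows>= 0.0 w 0.0401 F [-1.2  0.5 -3.5] q [-0.05  0.65  1.68 -0.    0.82 -1.9 ]
```

```bash
python3 -m jog '[{"linear":[0,-0.1,0.1],"angular":[0,0,0],"fingers":3},{"linear":[0,-0.1,0.25],"angular":[0,0,0],"fingers":3},{"linear":[0,-0.1,0.25],"angular":[0,0,0],"fingers":3},{"linear":[0,-0.1,0.25],"angular":[0,0,0],"fingers":3}]'; python3 -m jog '[{"linear":[0,0,0],"angular":[0,0,0],"fingers":8.78},{"linear":[0,0,0],"angular":[0,0,0],"fingers":8.78},{"linear":[0,0,0],"angular":[0,0,0],"fingers":8.78},{"linear":[0,0,0],"angular":[0,0,0],"fingers":8.78},{"linear":[0,0,0],"angular":[0,0,0],"fingers":8.78},{"linear":[0,0,-2],"angular":[0,0,0],"fingers":8.78},{"linear":[0,0,-6],"angular":[0,0,0],"fingers":8.78},{"linear":[0,0,-11],"angular":[0,0,0],"fingers":8.78},{"linear":[0,0,-16],"angular":[0,0,0],"fingers":8.78},{"linear":[0,0,-19],"angular":[0,0,0],"fingers":8.78},{"linear":[0,0,-19],"angular":[0,0,0],"fingers":8.78},{"linear":[0,0,-19],"angular":[0,0,0],"fingers":8.78}]'; python3 go.py 0.5148 0.3104 0.25 83.3
```

```text
t: 37.1
ee_pos: [0.6393, -0.019, 0.0609]
tool_rot: [-0.0, -0.141, 0.99, -0.0]
wrist_force: [0.6, 0.1, -2.1]
grip_width: 0.0399
t: 38.3
ee_pos: [0.6395, -0.019, 0.2513]
tool_rot: [0.0, -0.141, 0.99, -0.0]
wrist_force: [-0.1, 0.1, 0.2]
grip_width: 0.0878
t 38.3 pos [ 0.6395 -0.019   0.2513] lin [ 2.8 35.1  0.1] ang [-0.   0.  22.9] rows>= 7.0 w 0.0878 F [-0.1  0.1  0.2] q [-0.05  0.42  1.57 -0.    1.15 -1.9 ]
```

```bash
python3 -m jog '[{"linear":[0.2,3,0],"angular":[0,0,2],"fingers":8.78},{"linear":[0.6,7.5,0],"angular":[0,0,5],"fingers":8.78},{"linear":[1,12,0],"angular":[0,0,8],"fingers":8.78},{"linear":[1.3,16.5,0],"angular":[0,0,11],"fingers":8.78},{"linear":[1.7,21,0],"angular":[0,0,14],"fingers":8.78},{"linear":[2,25.5,0],"angular":[0,0,17],"fingers":8.78},{"linear":[2.4,30,0],"angular":[0,0,20],"fingers":8.78},{"linear":[2.7,33.5,0],"angular":[0,0,22],"fingers":8.78},{"linear":[2.8,35.1,0],"angular":[0,0,22.9],"fingers":8.78},{"linear":[2.8,35.1,0],"angular":[0,0,22.9],"fingers":8.78},{"linear":[2.8,35.1,0],"angular":[0,0,22.9],"fingers":8.78}]'; python3 go.py 0.5148 0.3104 0.055 83.3
```

```text
t: 39.4
ee_pos: [0.5138, 0.3096, 0.2494]
tool_rot: [-0.001, 0.058, 0.998, -0.001]
wrist_force: [0.4, -0.4, -0.1]
grip_width: 0.0878
t 39.4 pos [0.5138 0.3096 0.2494] lin [-0.1  0.1 19.4] ang [-0.1 -0.1  0.1] rows>= 3.9 w 0.0878 F [ 0.4 -0.4 -0.1] q [ 0.52  0.36  1.66 -0.    1.12 -0.93]
```

```bash
python3 -m jog '[{"linear":[0,0,3],"angular":[0,0,0],"fingers":8.78},{"linear":[-0.1,0.1,7],"angular":[0,0,0],"fingers":8.78},{"linear":[-0.1,0.1,11],"angular":[0,0,0],"fingers":8.78},{"linear":[-0.1,0.1,15],"angular":[0,0,0],"fingers":8.78},{"linear":[-0.1,0.1,18],"angular":[0,0,0],"fingers":8.78},{"linear":[-0.1,0.1,19.4],"angular":[0,0,0],"fingers":8.78},{"linear":[-0.1,0.1,19.4],"angular":[0,0,0],"fingers":8.78},{"linear":[-0.1,0.1,19.4],"angular":[0,0,0],"fingers":8.78}]' && python3 -m jog '[{"linear":[0,0,0],"angular":[0,0,0],"fingers":3},{"linear":[0,0,0],"angular":[0,0,0],"fingers":3},{"linear":[0,0,0],"angular":[0,0,0],"fingers":3},{"linear":[0,0,0],"angular":[0,0,0],"fingers":3},{"linear":[0,0,0],"angular":[0,0,0],"fingers":3},{"linear":[0,0,0],"angular":[0,0,0],"fingers":3},{"linear":[0,0,0],"angular":[0,0,0],"fingers":3},{"linear":[0,0,0],"angular":[0,0,0],"fingers":3}]' 20; python3 -m jog '[{"linear":[0,0,-1],"angular":[0,0,0],"fingers":3},{"linear":[0,0,-3],"angular":[0,0,0],"fingers":3},{"linear":[0,0,-7],"angular":[0,0,0],"fingers":3},{"linear":[0,0,-11],"angular":[0,0,0],"fingers":3},{"linear":[0,0,-15],"angular":[0,0,0],"fingers":3},{"linear":[0,0,-19],"angular":[0,0,0],"fingers":3},{"linear":[0,0,-22],"angular":[0,0,0],"fingers":3},{"linear":[0,0,-24],"angular":[0,0,0],"fingers":3},{"linear":[0,0,-24],"angular":[0,0,0],"fingers":3},{"linear":[0,0,-24],"angular":[0,0,0],"fingers":3}]'; python3 go.py 0.6038 0.1006 0.30 106.3
```

```text
t: 40.2
ee_pos: [0.5154, 0.3098, 0.0562]
tool_rot: [-0.001, 0.058, 0.998, -0.001]
wrist_force: [0.0, -0.8, 0.9]
grip_width: 0.0877
t: 41.0
ee_pos: [0.5153, 0.3098, 0.0562]
tool_rot: [-0.001, 0.058, 0.998, -0.001]
wrist_force: [0.1, -0.1, 0.8]
grip_width: 0.0378
t: 42.0
ee_pos: [0.5153, 0.31, 0.296]
tool_rot: [-0.001, 0.058, 0.998, -0.001]
wrist_force: [0.2, 0.0, -0.9]
grip_width: 0.038
t 42.0 pos [0.5153 0.31   0.296 ] lin [-11.2 -19.8  -0.4] ang [ -0.1  -0.1 -23. ] rows>= 4.5 w 0.038 F [ 0.2  0.  -0.9] q [ 0.52  0.32  1.61 -0.    1.22 -0.93]
```

```bash
python3 -m jog '[{"linear":[-1,-1.8,0],"angular":[0,0,-2],"fingers":3},{"linear":[-2.7,-4.8,0],"angular":[0,0,-5],"fingers":3},{"linear":[-4.5,-8,0],"angular":[0,0,-9],"fingers":3},{"linear":[-6.3,-11.2,0],"angular":[0,0,-13],"fingers":3},{"linear":[-8.1,-14.4,0],"angular":[0,0,-17],"fingers":3},{"linear":[-9.9,-17.5,0],"angular":[0,0,-20],"fingers":3},{"linear":[-11,-19.4,0],"angular":[0,0,-22.5],"fingers":3},{"linear":[-11.2,-19.8,0],"angular":[0,0,-23],"fingers":3},{"linear":[-11.2,-19.8,0],"angular":[0,0,-23],"fingers":3},{"linear":[-11.2,-19.8,0],"angular":[0,0,-23],"fingers":3}]'; python3 go.py 0.6038 0.1006 0.0605 106.3
```

```text
t: 43.0
ee_pos: [0.6029, 0.1011, 0.2951]
tool_rot: [-0.002, -0.142, 0.99, -0.001]
wrist_force: [-0.2, 0.8, -0.7]
grip_width: 0.0379
t 43.0 pos [0.6029 0.1011 0.2951] lin [-0.2 -0.1 23.5] ang [-0.  -0.2  0. ] rows>= 4.7 w 0.0379 F [-0.2  0.8 -0.7] q [ 0.15  0.33  1.59 -0.    1.22 -1.71]
```

```bash
python3 -m jog '[{"linear":[0,0,3],"angular":[0,0,0],"fingers":3},{"linear":[-0.1,0,7],"angular":[0,0,0],"fingers":3},{"linear":[-0.1,0,11],"angular":[0,0,0],"fingers":3},{"linear":[-0.1,0,15],"angular":[0,0,0],"fingers":3},{"linear":[-0.1,0,18.5],"angular":[0,0,0],"fingers":3},{"linear":[-0.1,0,21.2],"angular":[0,0,0],"fingers":3},{"linear":[-0.1,0,22.5],"angular":[0,0,0],"fingers":3},{"linear":[-0.1,0,23],"angular":[0,0,0],"fingers":3},{"linear":[-0.1,0,23.4],"angular":[0,0,0],"fingers":3},{"linear":[-0.1,0,23.4],"angular":[0,0,0],"fingers":3},{"linear":[-0.1,0,23.4],"angular":[0,0,0],"fingers":3}]'; python3 go.py 0.6038 0.1006 0.0605 106.3
```

```text
t: 44.1
ee_pos: [0.6039, 0.1012, 0.0624]
tool_rot: [-0.001, -0.142, 0.99, -0.001]
wrist_force: [0.2, 0.6, -1.5]
grip_width: 0.0377
t 44.1 pos [0.6039 0.1012 0.0624] lin [ 0.  -0.1  0.2] ang [-0.1 -0.1  0. ] rows>= 0.0 w 0.0377 F [ 0.2  0.6 -1.5] q [ 0.15  0.62  1.74 -0.    0.78 -1.71]
```

```bash
python3 -m jog '[{"linear":[0,0,0.1],"angular":[0,0,0],"fingers":3},{"linear":[0,0,0.2],"angular":[0,0,0],"fingers":3},{"linear":[0,0,0.2],"angular":[0,0,0],"fingers":3},{"linear":[0,0,0.2],"angular":[0,0,0],"fingers":3}]'; python3 -m jog '[{"linear":[0,0,0],"angular":[0,0,0],"fingers":8.78},{"linear":[0,0,0],"angular":[0,0,0],"fingers":8.78},{"linear":[0,0,0],"angular":[0,0,0],"fingers":8.78},{"linear":[0,0,0],"angular":[0,0,0],"fingers":8.78},{"linear":[0,0,0],"angular":[0,0,0],"fingers":8.78},{"linear":[0,0,-2],"angular":[0,0,0],"fingers":8.78},{"linear":[0,0,-6],"angular":[0,0,0],"fingers":8.78},{"linear":[0,0,-11],"angular":[0,0,0],"fingers":8.78},{"linear":[0,0,-16],"angular":[0,0,0],"fingers":8.78},{"linear":[0,0,-19],"angular":[0,0,0],"fingers":8.78},{"linear":[0,0,-19],"angular":[0,0,0],"fingers":8.78},{"linear":[0,0,-19],"angular":[0,0,0],"fingers":8.78}]'; python3 go.py 0.4444 0.3188 0.25 83.3
```

```text
t: 44.5
ee_pos: [0.6039, 0.1012, 0.0605]
tool_rot: [-0.001, -0.142, 0.99, -0.001]
wrist_force: [0.3, 0.0, -0.9]
grip_width: 0.0379
t: 45.7
ee_pos: [0.6041, 0.1014, 0.2509]
tool_rot: [-0.0, -0.142, 0.99, -0.001]
wrist_force: [0.4, -0.5, -1.5]
grip_width: 0.0878
t 45.7 pos [0.6041 0.1014 0.2509] lin [ 9.2 25.4  0.1] ang [-0.1 -0.  23. ] rows>= 5.4 w 0.0878 F [ 0.4 -0.5 -1.5] q [ 0.15  0.38  1.63 -0.    1.13 -1.71]
```

```bash
python3 -m jog '[{"linear":[0.9,2.5,0],"angular":[0,0,2],"fingers":8.78},{"linear":[2.3,6.4,0],"angular":[0,0,6],"fingers":8.78},{"linear":[3.8,10.4,0],"angular":[0,0,10],"fingers":8.78},{"linear":[5.3,14.5,0],"angular":[0,0,13],"fingers":8.78},{"linear":[6.8,18.7,0],"angular":[0,0,17],"fingers":8.78},{"linear":[8.2,22.5,0],"angular":[0,0,20],"fingers":8.78},{"linear":[9,24.9,0],"angular":[0,0,22.5],"fingers":8.78},{"linear":[9.2,25.4,0],"angular":[0,0,23],"fingers":8.78},{"linear":[9.2,25.4,0],"angular":[0,0,23],"fingers":8.78},{"linear":[9.2,25.4,0],"angular":[0,0,23],"fingers":8.78}]'; python3 go.py 0.4444 0.3188 0.055 83.3
```

```text
t: 46.7
ee_pos: [0.4446, 0.3183, 0.2497]
tool_rot: [-0.001, 0.058, 0.998, -0.001]
wrist_force: [0.6, 0.2, 0.3]
grip_width: 0.0879
t 46.7 pos [0.4446 0.3183 0.2497] lin [-0.   0.1 19.5] ang [-0.2 -0.1  0. ] rows>= 3.9 w 0.0879 F [0.6 0.2 0.3] q [ 0.6   0.28  1.78 -0.    1.09 -0.85]
```

```bash
python3 -m jog '[{"linear":[0,0,3],"angular":[0,0,0],"fingers":8.78},{"linear":[0,0.1,7],"angular":[0,0,0],"fingers":8.78},{"linear":[0,0.1,11],"angular":[0,0,0],"fingers":8.78},{"linear":[0,0.1,15],"angular":[0,0,0],"fingers":8.78},{"linear":[0,0.1,18],"angular":[0,0,0],"fingers":8.78},{"linear":[0,0.1,19.4],"angular":[0,0,0],"fingers":8.78},{"linear":[0,0.1,19.4],"angular":[0,0,0],"fingers":8.78},{"linear":[0,0.1,19.4],"angular":[0,0,0],"fingers":8.78}]' && python3 -m jog '[{"linear":[0,0,0],"angular":[0,0,0],"fingers":3},{"linear":[0,0,0],"angular":[0,0,0],"fingers":3},{"linear":[0,0,0],"angular":[0,0,0],"fingers":3},{"linear":[0,0,0],"angular":[0,0,0],"fingers":3},{"linear":[0,0,0],"angular":[0,0,0],"fingers":3},{"linear":[0,0,0],"angular":[0,0,0],"fingers":3},{"linear":[0,0,0],"angular":[0,0,0],"fingers":3},{"linear":[0,0,0],"angular":[0,0,0],"fingers":3}]' 20; python3 -m jog '[{"linear":[0,0,-1],"angular":[0,0,0],"fingers":3},{"linear":[0,0,-3],"angular":[0,0,0],"fingers":3},{"linear":[0,0,-7],"angular":[0,0,0],"fingers":3},{"linear":[0,0,-11],"angular":[0,0,0],"fingers":3},{"linear":[0,0,-15],"angular":[0,0,0],"fingers":3},{"linear":[0,0,-19],"angular":[0,0,0],"fingers":3},{"linear":[0,0,-22],"angular":[0,0,0],"fingers":3},{"linear":[0,0,-24],"angular":[0,0,0],"fingers":3},{"linear":[0,0,-24],"angular":[0,0,0],"fingers":3},{"linear":[0,0,-24],"angular":[0,0,0],"fingers":3}]'; python3 go.py 0.5642 0.0308 0.30 106.3
```

```text
t: 47.5
ee_pos: [0.4453, 0.3188, 0.0564]
tool_rot: [-0.0, 0.058, 0.998, -0.001]
wrist_force: [0.6, 1.0, 0.6]
grip_width: 0.0879
t: 48.3
ee_pos: [0.4454, 0.3189, 0.0564]
tool_rot: [-0.0, 0.058, 0.998, -0.001]
wrist_force: [-0.6, 0.7, 0.6]
grip_width: 0.0405
t: 49.3
ee_pos: [0.4451, 0.319, 0.2961]
tool_rot: [-0.0, 0.058, 0.998, -0.001]
wrist_force: [-1.0, -0.1, -2.4]
grip_width: 0.0407
t 49.3 pos [0.4451 0.319  0.2961] lin [-15.2 -27.2  -0.3] ang [ -0.1  -0.1 -23. ] rows>= 6.2 w 0.0407 F [-1.  -0.1 -2.4] q [ 0.6   0.23  1.73 -0.    1.19 -0.85]
```

```bash
python3 -m jog '[{"linear":[-1,-1.8,0],"angular":[0,0,-1.5],"fingers":3},{"linear":[-2.7,-4.8,0],"angular":[0,0,-4],"fingers":3},{"linear":[-4.6,-8.2,0],"angular":[0,0,-7],"fingers":3},{"linear":[-6.5,-11.7,0],"angular":[0,0,-10],"fingers":3},{"linear":[-8.5,-15.2,0],"angular":[0,0,-13],"fingers":3},{"linear":[-10.5,-18.8,0],"angular":[0,0,-16],"fingers":3},{"linear":[-12.5,-22.4,0],"angular":[0,0,-19],"fingers":3},{"linear":[-14.3,-25.6,0],"angular":[0,0,-21.5],"fingers":3},{"linear":[-15.2,-27.2,0],"angular":[0,0,-23],"fingers":3},{"linear":[-15.2,-27.2,0],"angular":[0,0,-23],"fingers":3},{"linear":[-15.2,-27.2,0],"angular":[0,0,-23],"fingers":3}]'; python3 go.py 0.5642 0.0308 0.0607 106.3
```

```text
t: 50.4
ee_pos: [0.5633, 0.0311, 0.2948]
tool_rot: [-0.002, -0.141, 0.99, -0.001]
wrist_force: [0.1, 0.2, -1.5]
grip_width: 0.0404
t 50.4 pos [0.5633 0.0311 0.2948] lin [-0.2 -0.  23.4] ang [-0.  -0.3 -0.1] rows>= 4.7 w 0.0404 F [ 0.1  0.2 -1.5] q [ 0.03  0.26  1.69 -0.    1.19 -1.82]
```

```bash
python3 -m jog '[{"linear":[0,0,3],"angular":[0,0,0],"fingers":3},{"linear":[-0.1,0,7],"angular":[0,0,0],"fingers":3},{"linear":[-0.1,0,11],"angular":[0,0,0],"fingers":3},{"linear":[-0.1,0,15],"angular":[0,0,0],"fingers":3},{"linear":[-0.1,0,18.5],"angular":[0,0,0],"fingers":3},{"linear":[-0.1,0,21.2],"angular":[0,0,0],"fingers":3},{"linear":[-0.1,0,22.5],"angular":[0,0,0],"fingers":3},{"linear":[-0.1,0,23],"angular":[0,0,0],"fingers":3},{"linear":[-0.1,0,23.3],"angular":[0,0,0],"fingers":3},{"linear":[-0.1,0,23.3],"angular":[0,0,0],"fingers":3},{"linear":[-0.1,0,23.3],"angular":[0,0,0],"fingers":3}]'; python3 go.py 0.5642 0.0308 0.0607 106.3
```

```text
t: 51.5
ee_pos: [0.5642, 0.0311, 0.063]
tool_rot: [-0.001, -0.141, 0.99, -0.001]
wrist_force: [-0.8, -0.2, -1.8]
grip_width: 0.0404
t 51.5 pos [0.5642 0.0311 0.063 ] lin [ 0.  -0.   0.2] ang [-0.1 -0.1 -0.1] rows>= 0.0 w 0.0404 F [-0.8 -0.2 -1.8] q [ 0.03  0.57  1.85 -0.    0.73 -1.82]
```

```bash
python3 -m jog '[{"linear":[0,0,0.1],"angular":[0,0,0],"fingers":3},{"linear":[0,0,0.25],"angular":[0,0,0],"fingers":3},{"linear":[0,0,0.25],"angular":[0,0,0],"fingers":3},{"linear":[0,0,0.25],"angular":[0,0,0],"fingers":3}]'; python3 -m jog '[{"linear":[0,0,0],"angular":[0,0,0],"fingers":8.78},{"linear":[0,0,0],"angular":[0,0,0],"fingers":8.78},{"linear":[0,0,0],"angular":[0,0,0],"fingers":8.78},{"linear":[0,0,0],"angular":[0,0,0],"fingers":8.78},{"linear":[0,0,0],"angular":[0,0,0],"fingers":8.78},{"linear":[0,0,-2],"angular":[0,0,0],"fingers":8.78},{"linear":[0,0,-6],"angular":[0,0,0],"fingers":8.78},{"linear":[0,0,-11],"angular":[0,0,0],"fingers":8.78},{"linear":[0,0,-16],"angular":[0,0,0],"fingers":8.78},{"linear":[0,0,-20],"angular":[0,0,0],"fingers":8.78},{"linear":[0,0,-22],"angular":[0,0,0],"fingers":8.78},{"linear":[0,0,-22],"angular":[0,0,0],"fingers":8.78}]'; python3 go.py 0.50 0.36 0.28 90
```

```text
t: 51.9
ee_pos: [0.5642, 0.0311, 0.0606]
tool_rot: [-0.001, -0.141, 0.99, -0.001]
wrist_force: [0.1, -0.5, -2.0]
grip_width: 0.0405
t: 53.1
ee_pos: [0.5665, 0.0315, 0.2842]
tool_rot: [0.002, -0.141, 0.99, -0.001]
wrist_force: [0.4, 0.3, -0.5]
grip_width: 0.0877
t 53.1 pos [0.5665 0.0315 0.2842] lin [-2.8 33.4  0.3] ang [-0.1  0.3 16.2] rows>= 6.7 w 0.0877 F [ 0.4  0.3 -0.5] q [ 0.04  0.27  1.7  -0.    1.16 -1.82]
```

```bash
python3 -m jog '[{"linear":[-0.2,3,0],"angular":[0,0,1],"fingers":8.78},{"linear":[-0.6,7.5,0],"angular":[0,0,3],"fingers":8.78},{"linear":[-1,12,0],"angular":[0,0,5],"fingers":8.78},{"linear":[-1.4,16.5,0],"angular":[0,0,8],"fingers":8.78},{"linear":[-1.8,21,0],"angular":[0,0,10],"fingers":8.78},{"linear":[-2.1,25.5,0],"angular":[0,0,12],"fingers":8.78},{"linear":[-2.5,30,0],"angular":[0,0,14],"fingers":8.78},{"linear":[-2.8,33.4,0],"angular":[0,0,16],"fingers":8.78},{"linear":[-2.8,33.4,0],"angular":[0,0,16],"fingers":8.78},{"linear":[-2.8,33.4,0],"angular":[0,0,16],"fingers":8.78},{"linear":[-2.8,33.4,0],"angular":[0,0,16],"fingers":8.78}]'; python3 - <<'E'
from h import *
t0=cv2.imread("pics/top0.png");t=r.camera("top");cv2.imwrite("pics/top3.png",t);cv2.imwrite("pics/side3.png",r.camera("side"))
for im in(t0,t):
  for name,lo,hi,win,z in [("red",(0,180,120),(6,255,255),(285,230,325,275),.118),("green",(70,60,20),(95,255,255),(245,205,285,250),.118),("blackcap",(0,0,0),(180,255,50),(320,185,352,230),.12)]:
    b=blobs(im,lo,hi,win)[0];(x,y),wh,a=cv2.minAreaRect(b);print(name,np.round((x,y),1),cast("top",(x,y),z).round(4))
E
```

```text
t: 54.2
ee_pos: [0.4999, 0.3588, 0.2823]
tool_rot: [0.002, -0.002, 1.0, -0.001]
wrist_force: [-0.9, -0.5, -1.1]
grip_width: 0.0878
red [306. 248.] [0.5641 0.0304]
green [266.1 229.1] [0.5968 0.0941]
blackcap [335.4 201. ] [ 0.6388 -0.0186]
red [307.  247.5] [0.5648 0.0288]
green [267.1 229. ] [0.5968 0.0924]
blackcap [336.5 201. ] [ 0.6389 -0.0204]
```

View pics/top3.png

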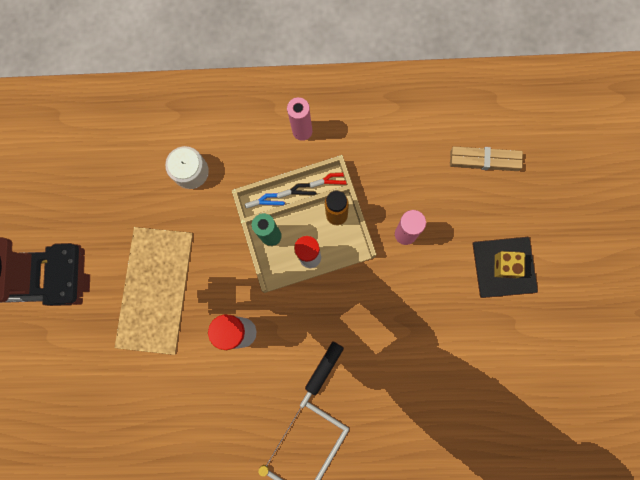

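View pics/side3.png

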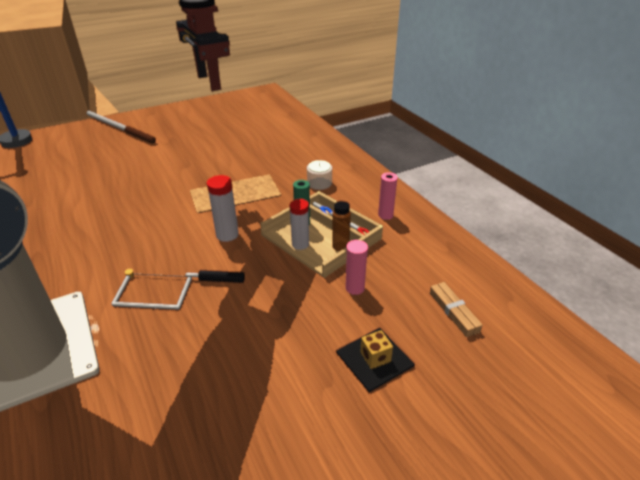

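In the top view the wax (263,225), bottle (336,202) and tin (307,247) are back upright within about 2 mm of where they started. The block sits on the pad at (510,264), and the candle, clamp and saw haven't moved. The arm is clear of everything, so I'm handing in.

```bash
python3 -c "
from station import r
print(r.finish_job(), r.observe()['t'])"
```

```text
the job is handed in; nothing more can be done
the job is handed in; nothing more can be done
```

The job is done and handed in at about 54 s of the 136 s allowed; no verdict was reported. I moved the tin, tube and bottle to the cork mat, set the block on the rubber pad, then put all three back in the caddy.

**Last checks**
- **Tall things:** in the final pictures all three stand upright, and their measured positions are within about 2 mm of the start.
- **Block:** measured just after release, it lay flat and the same way up about 1 mm from the pad's centre. In the final picture it is still on the pad, but I did not measure it again.
- **Bystanders:** the candle jar, ring clamp and saw frame look unmoved.
- **Robot:** the arm is clear of everything, and wrist forces stayed low in every reading.

No check failed or disagreed.

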